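# Seal the sample cartridges and lock them up behind the dial code

### The job

Unlock the sample box by turning its dials to red 3, yellow 5 and blue 7, then slide the lid fully open. Push both end plugs of every cartridge on the mat fully in, pressing one end and then the other against the steel stop bracket, and lay the cartridges flat on the floor of the box. Then slide the lid fully shut and lock up by turning at least one dial two or more numbers away from the code; never have the lid open while a dial is off the code, and leave the other things on the bench where they are.

Things in the scene. Friction and masses are not known exactly. Their poses are not given: they have to be found in the camera images.
- lockbox: grey sample lock box fixed to the bench, 52 mm high; origin on the bench under it, its x away from the robot, its y to the left. Front part: the cavity, 110 mm (x: -85 to 25 mm) by 166 mm (y: -83 to 83 mm) inside, 46 mm deep, walls 6 mm. Behind it (x: 25 to 95 mm, y: -89 to 123 mm) a solid lock deck, top 52 mm up, that carries the three dials in a row along y. Two low rails run on from the cavity's left (+y) end for 175 mm and carry the lid when it is open
- cavity (a point): centre of the cavity's inner floor, 6 mm above the bench; axes as the lock box
- lid (a joint): clear flat lid (118 by 176 mm, 5 mm thick, top about 58 mm above the bench) over the cavity; slides along the box's +y on light friction (about 2 N) and stays where it is left; 0 = fully shut, 0.170 m = fully open, the cavity then wholly uncovered
- lid_grip (a point): centre of the lid's black upright grip fin, 67 mm above the bench: 45 mm along the box's x, 12 mm thick along y, 18 mm high, standing on the lid 15 mm from its right (-y) end; moves with the lid
- stop_face (a point): centre of the yellow patch on the pressing face of the steel stop bracket that is bolted to the bench at the right edge of the mat; 66 mm above the bench. The upright face is the plane x = 0 of this frame and looks to its -x (roughly to the left, over the mat); it is 90 mm wide (y) and reaches from the bench to 84 mm, 10 mm thick, rigid
- dial_red (a joint): code dial with a red grip bar. Angle in rad, growing clockwise seen from above; number n is at n x 0.628 rad (0 = white pointer at the long white tick, which is on the side away from the robot; then ten evenly spaced ticks 0 to 9 clockwise). Turns both ways between -0.25 and 5.9, so not across from 9 to 0; light friction (0.05 N m), stays where it is left. Which dial stands at which of the three places (70 mm apart) varies
- red_grip (a point): centre of the red dial's grip bar, on the dial's upright axis, 71 mm above the bench: bar 40 mm long, 12 mm thick, 22 mm high, its foot on a steel disc of 45 mm diameter. The x axis runs along the bar to the white-lined pointer end; turns with the dial
- dial_yellow (a joint): code dial with a yellow grip bar. Angle in rad, growing clockwise seen from above; number n is at n x 0.628 rad (0 = white pointer at the long white tick, which is on the side away from the robot; then ten evenly spaced ticks 0 to 9 clockwise). Turns both ways between -0.25 and 5.9, so not across from 9 to 0; light friction (0.05 N m), stays where it is left. Which dial stands at which of the three places (70 mm apart) varies
- yellow_grip (a point): centre of the yellow dial's grip bar, on the dial's upright axis, 71 mm above the bench: bar 40 mm long, 12 mm thick, 22 mm high, its foot on a steel disc of 45 mm diameter. The x axis runs along the bar to the white-lined pointer end; turns with the dial
- dial_blue (a joint): code dial with a blue grip bar. Angle in rad, growing clockwise seen from above; number n is at n x 0.628 rad (0 = white pointer at the long white tick, which is on the side away from the robot; then ten evenly spaced ticks 0 to 9 clockwise). Turns both ways between -0.25 and 5.9, so not across from 9 to 0; light friction (0.05 N m), stays where it is left. Which dial stands at which of the three places (70 mm apart) varies
- blue_grip (a point): centre of the blue dial's grip bar, on the dial's upright axis, 71 mm above the bench: bar 40 mm long, 12 mm thick, 22 mm high, its foot on a steel disc of 45 mm diameter. The x axis runs along the bar to the white-lined pointer end; turns with the dial
- cart_orange_mid (a point): centre of the orange sample cartridge: a loose waisted bar 74 mm long (x axis), about 130 g: two orange square end blocks (40 by 40 mm, 18 mm long) joined by a grey waist (12 by 12 mm, 38 mm long), alike on all four long sides, whichever lies down; grasp it across the waist. Lies on the 5 mm mat at the start, centre 25 mm above the bench. Out of the middle of each end stands a plug of 16 mm diameter, by 8 to 10 mm at the start. May be absent
- orange_plug_a (a joint): black plug in its +x end (orange cartridge): how far it is pushed in, 0 = stands out 10 mm, 0.010 m = fully in, flush with the end face. Slides stiffly (about 5 N) and stays where it is pushed to
- orange_plug_b (a joint): steel plug in its -x end (orange cartridge): how far it is pushed in, 0 = stands out 10 mm, 0.010 m = fully in, flush with the end face. Slides stiffly (about 5 N) and stays where it is pushed to
- cart_green_mid (a point): centre of the green sample cartridge: a loose waisted bar 74 mm long (x axis), about 130 g: two green square end blocks (40 by 40 mm, 18 mm long) joined by a grey waist (12 by 12 mm, 38 mm long), alike on all four long sides, whichever lies down; grasp it across the waist. Lies on the 5 mm mat at the start, centre 25 mm above the bench. Out of the middle of each end stands a plug of 16 mm diameter, by 8 to 10 mm at the start. May be absent
- green_plug_a (a joint): black plug in its +x end (green cartridge): how far it is pushed in, 0 = stands out 10 mm, 0.010 m = fully in, flush with the end face. Slides stiffly (about 5 N) and stays where it is pushed to
- green_plug_b (a joint): steel plug in its -x end (green cartridge): how far it is pushed in, 0 = stands out 10 mm, 0.010 m = fully in, flush with the end face. Slides stiffly (about 5 N) and stays where it is pushed to
- cart_white_mid (a point): centre of the white sample cartridge: a loose waisted bar 74 mm long (x axis), about 130 g: two white square end blocks (40 by 40 mm, 18 mm long) joined by a grey waist (12 by 12 mm, 38 mm long), alike on all four long sides, whichever lies down; grasp it across the waist. Lies on the 5 mm mat at the start, centre 25 mm above the bench. Out of the middle of each end stands a plug of 16 mm diameter, by 8 to 10 mm at the start. May be absent
- white_plug_a (a joint): black plug in its +x end (white cartridge): how far it is pushed in, 0 = stands out 10 mm, 0.010 m = fully in, flush with the end face. Slides stiffly (about 5 N) and stays where it is pushed to
- white_plug_b (a joint): steel plug in its -x end (white cartridge): how far it is pushed in, 0 = stands out 10 mm, 0.010 m = fully in, flush with the end face. Slides stiffly (about 5 N) and stays where it is pushed to
- dropper_bottle: small brown dropper bottle with black cap, 32 mm across, 68 mm high, at the back of the mat; loose bystander, origin under it
- screw_cap: blue screw cap, 54 mm across, 28 mm high, at the back of the mat; loose bystander, origin under it
- filter_jar: clear jar with blue lid, 63 mm across, 70 mm high, far right; loose bystander, origin under it
- timer: white lab timer lying flat, 66 mm square, 19 mm high, far right; loose bystander, origin under it

How it is judged (in metres and radians):
On the way, in this order (a step that is already met when the one before it is completed fails the run):
1. all three dials on the code with the lid still shut (value of joint dial_red between 1.68496 and 2.08496 rad and value of joint dial_yellow between 2.94159 and 3.34159 rad and value of joint dial_blue between 4.19823 and 4.59823 rad and value of joint lid below 0.008 m), for 0.2 s.
2. lid slid fully open (value of joint lid above 0.155 m), for 0.2 s.
3. every cartridge present lies in the open box with both plugs home (x of cart_orange_mid in the frame of cavity between -0.055 and 0.055 m and y of cart_orange_mid in the frame of cavity between -0.08 and 0.08 m and z of each of cart_orange_mid, cart_green_mid, cart_white_mid in the frame of cavity below 0.027 m and value of joint each of orange_plug_a, orange_plug_b, green_plug_a, green_plug_b, white_plug_a, white_plug_b above 0.007 m and x of cart_green_mid in the frame of cavity between -0.055 and 0.055 m and y of cart_green_mid in the frame of cavity between -0.08 and 0.08 m and x of cart_white_mid in the frame of cavity between -0.055 and 0.055 m and y of cart_white_mid in the frame of cavity between -0.08 and 0.08 m and value of joint lid above 0.1 m), for 0.2 s.
4. lid shut again while the dials are still on the code (value of joint lid below 0.008 m and value of joint dial_red between 1.58496 and 2.18496 rad and value of joint dial_yellow between 2.84159 and 3.44159 rad and value of joint dial_blue between 4.09823 and 4.69823 rad and x of cart_orange_mid in the frame of cavity between -0.055 and 0.055 m and y of cart_orange_mid in the frame of cavity between -0.08 and 0.08 m and z of each of cart_orange_mid, cart_green_mid, cart_white_mid in the frame of cavity below 0.027 m and value of joint each of orange_plug_a, orange_plug_b, green_plug_a, green_plug_b, white_plug_a, white_plug_b above 0.007 m and x of cart_green_mid in the frame of cavity between -0.055 and 0.055 m and y of cart_green_mid in the frame of cavity between -0.08 and 0.08 m and x of cart_white_mid in the frame of cavity between -0.055 and 0.055 m and y of cart_white_mid in the frame of cavity between -0.08 and 0.08 m), for 0.1 s.
At the end, for the whole second after the job is handed in: Every cartridge present lies on the floor of the lock box (its centre inside the cavity, at most 27 mm above the floor), both its plugs pushed in by more than 7 of 10 mm; the lid is shut within 8 mm; at least one dial stands more than 1.0 rad off its code number (x of cart_orange_mid in the frame of cavity between -0.055 and 0.055 m and y of cart_orange_mid in the frame of cavity between -0.08 and 0.08 m and z of each of cart_orange_mid, cart_green_mid, cart_white_mid in the frame of cavity below 0.027 m and value of joint each of orange_plug_a, orange_plug_b, green_plug_a, green_plug_b, white_plug_a, white_plug_b above 0.007 m and x of cart_green_mid in the frame of cavity between -0.055 and 0.055 m and y of cart_green_mid in the frame of cavity between -0.08 and 0.08 m and x of cart_white_mid in the frame of cavity between -0.055 and 0.055 m and y of cart_white_mid in the frame of cavity between -0.08 and 0.08 m and value of joint lid below 0.008 m and (not (value of joint dial_red between 0.884956 and 2.88496 rad) or not (value of joint dial_yellow between 2.14159 and 4.14159 rad) or not (value of joint dial_blue between 3.39823 and 5.39823 rad))); the robot touches nothing.
It fails at once if the lid is open by more than 20 mm while a dial is more than 0.3 rad (half a number) off the code (value of joint lid above 0.02 m and not (value of joint dial_red between 1.58496 and 2.18496 rad and value of joint dial_yellow between 2.84159 and 3.44159 rad and value of joint dial_blue between 4.09823 and 4.69823 rad)).
It fails at once if a bystander is shifted by more than 5 cm or tipped over (distance of any of dropper_bottle, screw_cap, filter_jar, timer from where it was at the start of the episode above 0.05 m or angle between any of dropper_bottle, screw_cap, filter_jar, timer's own z axis and vertical above 0.6 rad).
Of cart_orange, cart_green, cart_white only 2 to 3 are there at a start; the rules pass over those that are not, and their reading is None.
At some moment in a run one of cart_orange, cart_green, cart_white may be knocked a few centimetres aside while the robot is not near it.
Once in a run the grip may slacken for a moment while it holds something.
It also fails if it takes over 210 s, if anything falls off the work surface, if the arm or the gripper's body presses on something with over 40 N, if the wrist force passes 120 N, or if a joint passes its speed limit or range.

### The arm

A 6-joint arm with a two-finger parallel gripper is mounted at the origin on a cart in front of the work surface, level with it; the furniture and walls round the work are solid. World frame = base frame: x ahead of the robot, y to its left, z up, the work surface at z = 0. Lengths are in mm, angles in rad, forces in N, time in s.
With the tool pointing down it reaches from about 275 to 825 mm from the base axis. Payload 5.2 kg.
Tool frame: the origin (TCP) lies on the centre line of the jaws, within the pads' length; the fingertips stand 17 mm ahead of it and the grasp point (between the pads) lies 2 mm behind it; z points along the fingers, y is the line along which they close (so a half turn about z gives the same grasp; the last joint's range is limited). The gripper opens to 93 mm and grips with 3 to 60 N. Pads are 15 mm wide; open, the fingers measure 128 mm over their backs; the gripper's body (75 mm by 188 mm) begins 65 mm behind the grasp point.
Start: joints at [-1.309, 0.259, 1.535, -0, 1.348, -0.203], TCP at [246.555, -491.646, 235.653] pointing down, gripper open.
Joint ranges: [-3.14, 3.14], [-0.91, 2.08], [0.19, 2.58], [-1.22, 4.36], [0.22, 2.71], [-3.12, 3.12]. Speed limits (rad/s): [2.57, 2.57, 3.14, 3.14, 3.14, 3.14].

### API

Orientations are given as a unit quaternion [w, x, y, z].
In Python, from bench import get_obs, camera, calibration, hand_in gives the robot as it stands.
- The arm moves only by the tool arm_command, never from a script. Its argument "plan" is a list of rows, each a list of 4 numbers: the shift along the tool's x, y, z in cm, then the turn about the tool's z in rad. In form: [[tx, ty, tz, turn], ...]. A call has 1 to 20 rows; each row is the pose to reach, as a shift and turn from the pose commanded when the call began, along the tool's axes at that moment; what a row does not reach only later rows make up. A row lasts 1/10 s, in which the tool goes at most 50 mm and 8.59 degrees, less where a joint would pass 70% of its speed; a pose out of reach is approached as far as the arm can. A call with a gripper value outside its range is refused whole. "fingers" is the opening, from 0 (shut) to 1 (fully open), set as the call begins (left out, the last holds). The fingers move at their own pace and stop on an object; "grip_force" is the grip in N (left out, the last holds). Time passes only in rows, so rows that repeat a pose let the fingers close. It gives the time, the measured TCP pose, the force, the opening and the grip force at its end, in the units of the state.
- get_obs(): the state, without advancing time (a new reading comes with each control period).
- camera(name): name is "side" or "top"; returns the picture (400x640x3 uint8, blue, green, red); there is no depth.
- calibration(name): a dict with "fov_y" (degrees; the focal length in pixels is half the picture's height over the tangent of half this angle, whatever the lens; pixels are square), "cx", "cy" (the principal point, pixels), "extrinsics" (4x4, takes a point from camera to world coordinates). Camera axes: x right, y up, looking along -z (the intrinsics and any distortion apply to the point x, -y, -z); pixel columns grow to the right and rows downward; lengths in mm; the calibration is good to about 2 mm. A picture is of the moment at which its call begins. calibration takes no time and is no camera call.
- hand_in(): hands the job in; it is judged then, once.
The state is a dict: "t": time; "joints": joint angles; "joint_vel": joint speeds; "joint_torque": joint torques, N m; "ee_pos": TCP position; "eef_rot": TCP orientation; "force": force on the tool from outside, world axes, zero at the start; "moment": the same for the moment, N m; "opening": opening from 0.0 (shut) to 1.0 (fully open); "gripper_force": force on a finger pad.
Only numpy, scipy, OpenCV 4.12 (cv2) and the standard library are available. Lean on these libraries where they do the work, as an engineer would, in place of code of your own. Each camera call takes 0.05 s, during which the arm holds its last target. There are 200 camera calls.

## Working session

There is one attempt and no reset: what is moved stays moved. The work goes in short steps, Python scripts to look and compute and a tool call to move; the robot and the scene stay as the last step left them, time stands still between calls to the robot, and variables do not carry over. Pictures are saved under pics/ and viewed, at most 14 in all, crops included, and the job is handed in when it is done.

Besides the shell and the picture viewer there is one more tool, called after ">>>" by a JSON object that holds its "op" and its "data", one argument or row to a line. arm_command: Moves the arm, as the interface text tells. Its arguments: {"type":"object","properties":{"plan":{"type":"array"},"fingers":{"type":"number"},"grip_force":{"type":"number"}},"required":["plan"]}

```bash
mkdir -p pics; ls; python3 - <<'E'
from bench import *
import cv2
for n in("top","side"):
    cv2.imwrite(f"pics/{n}0.png",camera(n)); c=calibration(n); print(n,c)
o=get_obs(); print({k:o[k] for k in("t","ee_pos","eef_rot","opening","joints")})
E
```

```text
pics
top {'fov_y': 46.336777609700114, 'cx': 320.4172710123671, 'cy': 196.799735869368, 'extrinsics': array([[ 1.44476337e-02,  9.94623266e-01, -1.02546698e-01,
         3.45837856e+02],
       [-9.99890845e-01,  1.40541989e-02, -4.55815279e-03,
        -6.59868655e+01],
       [-3.09243313e-03,  1.02601359e-01,  9.94717748e-01,
         1.67746693e+03],
       [ 0.00000000e+00,  0.00000000e+00,  0.00000000e+00,
         1.00000000e+00]])}
side {'fov_y': 56.009136396499656, 'cx': 315.9957504571475, 'cy': 198.99880487970583, 'extrinsics': array([[-9.89148210e-01,  8.14804561e-02, -1.22256920e-01,
         3.53214308e+02],
       [-1.45623675e-01, -4.33379983e-01,  8.89368054e-01,
         9.38265782e+02],
       [ 1.94824127e-02,  8.97520320e-01,  4.40542518e-01,
         5.68582271e+02],
       [ 0.00000000e+00,  0.00000000e+00,  0.00000000e+00,
         1.00000000e+00]])}
{'t': 0.1, 'ee_pos': array([ 246.43928276, -491.20776823,  234.93234395]), 'eef_rot': array([-7.77830364e-04,  9.73114933e-01,  2.30318741e-01, -2.35860857e-05]), 'opening': 0.9983127369226837, 'joints': array([-1.30879530e+00,  2.59239710e-01,  1.53593584e+00, -1.14563560e-06,
        1.34797348e+00, -2.02809300e-01])}
```

View pics/top0.png

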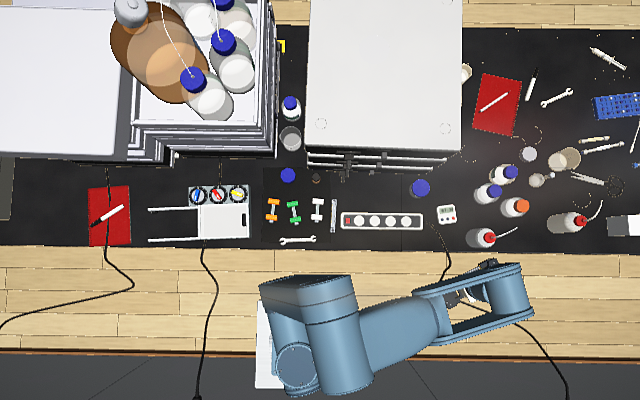

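View pics/side0.png

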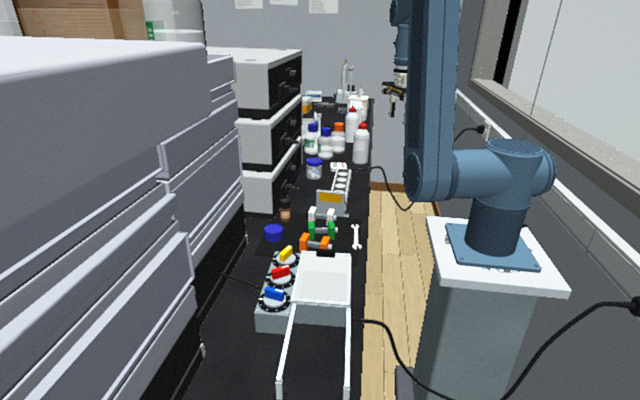

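```bash
cat > h.py <<'E'
import numpy as np,cv2
from bench import *
def K(n):
    c=calibration(n); return c,200/np.tan(np.radians(c["fov_y"]/2)),np.array(c["extrinsics"])
def ray(n,uv):
    c,f,E=K(n); d=E[:3,:3]@np.array([(uv[0]-c["cx"])/f,-(uv[1]-c["cy"])/f,-1]); return E[:3,3],d/np.linalg.norm(d)
def plane(n,uv,z):
    o,d=ray(n,uv); return o+d*(z-o[2])/d[2]
def proj(n,p):
    c,f,E=K(n); q=E[:3,:3].T@(np.array(p,float)-E[:3,3]); return np.array([c["cx"]-f*q[0]/q[2],c["cy"]+f*q[1]/q[2]])
def two(a,b):
    (o1,d1),(o2,d2)=ray("top",a),ray("side",b)
    s=np.linalg.lstsq(np.c_[d1,-d2],o2-o1,rcond=None)[0]; p,q=o1+s[0]*d1,o2+s[1]*d2
    return (p+q)/2,np.linalg.norm(p-q)
def crop(n,x,y,w,h,s,f,im=None):
    im=camera(n) if im is None else im
    cv2.imwrite(f,cv2.resize(im[y:y+h,x:x+w],None,fx=s,fy=s,interpolation=cv2.INTER_CUBIC))
E
python3 - <<'E'
from h import *
crop("top",180,175,160,75,5,"pics/t1.png",cv2.imread("pics/top0.png"))
crop("side",250,180,120,120,5,"pics/s1.png",cv2.imread("pics/side0.png"))
E
```

```text
(no output)
```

View pics/t1.png

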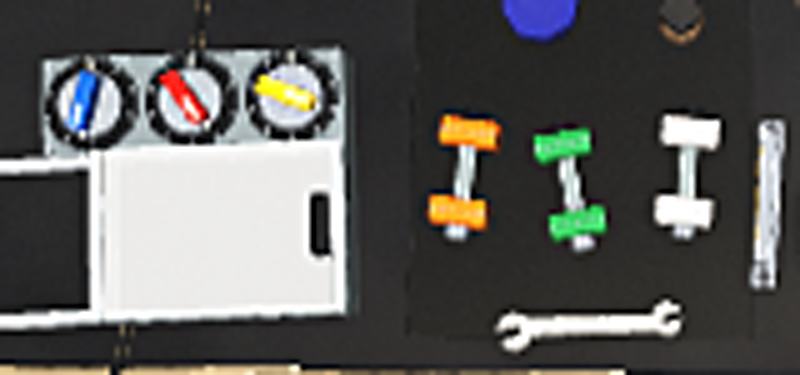

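View pics/s1.png

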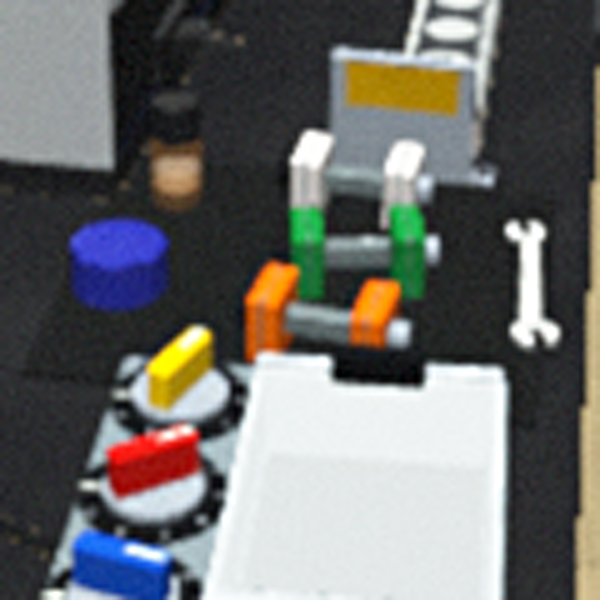

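```bash
cat >> h.py <<'E'
RNG={"orange":((8,150,120),(18,255,255)),"green":((50,120,60),(85,255,255)),"red":((172,150,90),(6,255,255)),"yellow":((22,150,120),(33,255,255)),"blue":((100,150,70),(125,255,255)),"white":((0,0,200),(180,40,255))}
def blobs(im,col,x,y,w,h,s=5,amin=60,rng=None):
    big=cv2.resize(im[y:y+h,x:x+w],None,fx=s,fy=s,interpolation=cv2.INTER_CUBIC); hsv=cv2.cvtColor(big,cv2.COLOR_BGR2HSV)
    lo,hi=rng or RNG[col]
    if lo[0]>hi[0]: m=cv2.inRange(hsv,lo,(180,*hi[1:]))|cv2.inRange(hsv,(0,*lo[1:]),hi)
    else: m=cv2.inRange(hsv,lo,hi)
    out=[]
    for c in cv2.findContours(m,cv2.RETR_EXTERNAL,cv2.CHAIN_APPROX_NONE)[0]:
        a=cv2.contourArea(c)
        if a<amin: continue
        r=cv2.minAreaRect(c); b=cv2.boxPoints(r)
        f=lambda p:(np.array(p)+.5)/s-.5+np.array([x,y])
        out.append(dict(area=a,c=f(r[0]),box=f(b),cnt=f(c[:,0,:])))
    return sorted(out,key=lambda d:-d["area"])
E
python3 - <<'E'
from h import *
np.set_printoptions(precision=1,suppress=True)
T=cv2.imread("pics/top0.png");S=cv2.imread("pics/side0.png")
for c in("blue","red","yellow"):
    b=blobs(T,c,188,184,62,24)[0]; bx=b["box"]
    P=np.array([plane("top",p,71)[:2] for p in bx]); e=[P[1]-P[0],P[2]-P[1]]; e=max(e,key=np.linalg.norm)
    s=blobs(S,c,250,240,55,65)[0]
    print(c,plane("top",b["c"],71),"len",[np.linalg.norm(P[1]-P[0]),np.linalg.norm(P[2]-P[1])],"ang",np.arctan2(e[1],e[0]),two(b["c"],s["c"]))
for c in("orange","green","white"):
    for b in blobs(T,c,265,195,60,27)[:3]:
        print(c,b["area"],plane("top",b["c"],25),b["c"])
for c in("orange","green"):
    print(c,"side",[(d["area"],d["c"]) for d in blobs(S,c,290,200,60,55)[:2]])
y=blobs(S,"p",310,190,45,20,rng=((15,150,80),(30,255,255)))
for b in y[:2]:
    bx=sorted(b["box"].tolist()); L=np.mean(bx[:2],0);R=np.mean(bx[2:],0); print("patch",b["area"],L,R,plane("side",L,66),plane("side",R,66),plane("side",b["c"],66))
# bracket in top, lid fin, deck edges
b=blobs(T,"s",329,195,12,40,rng=((0,0,110),(180,80,255)))
for d in b[:2]: print("brk",d["area"],[plane("top",p,84)[:2] for p in d["box"]])
b=blobs(T,"k",236,208,14,22,rng=((0,0,0),(180,255,90)))
for d in b[:3]: print("fin",d["area"],plane("top",d["c"],67),[plane("top",p,67)[:2] for p in d["box"]])
b=blobs(S,"k",310,245,30,15,rng=((0,0,0),(180,255,70)))
for d in b[:3]: print("finS",d["area"],plane("side",d["c"],67),d["c"])
for p in((204,244),(175,247),(270,247)):
    print("deck",p)
print("shelf",plane("top",(200,157),0),plane("top",(200,157),150))
for c in("blue","brown"):
    pass
print("cap",plane("top",blobs(T,"blue",275,165,30,20)[0]["c"],14),"bottle",plane("top",(316,178),60),"wrench",plane("top",(297,240),3))
E
```

```text
blue [513.2 370.1  71. ] len [np.float64(41.681469519627946), np.float64(15.014898793924852)] ang -0.12990608975025092 (array([512.2, 369.3,  73.2]), np.float64(1.439307521654482))
red [516.3 302.3  71. ] len [np.float64(14.142716903394257), np.float64(43.482188295088676)] ang -2.483619574929277 (array([514.9, 301.2,  75.1]), np.float64(1.97483530381273))
yellow [522.1 237.5  71. ] len [np.float64(13.614607113414081), np.float64(30.83229912558304)] ang -1.9305619181802367 (array([519.6, 235.9,  78.2]), np.float64(3.507658799611115))
orange 485.5 [498.3 108.4  25. ] [273.4 201.1]
orange 291.5 [437.  114.5  25. ] [271.2 218.4]
orange 62.0 [450.6 118.5  25. ] [270.2 214.5]
green 1464.0 [490.4  42.   25. ] [292.  203.6]
green 1322.0 [438.1  30.4  25. ] [295.  218.4]
white 3277.5 [469.4 -46.1  25. ] [316.8 209.9]
white 538.0 [462.9  35.6  25. ] [293.7 211.4]
white 535.5 [470.4 110.8  25. ] [272.5 209. ]
orange side [(3518.0, array([303.2, 241.9])), (2427.5, array([324.3, 241.9]))]
green side [(2749.5, array([330.9, 230.1])), (2689.5, array([311.1, 230.5]))]
patch 4259.0 [318.7 195.9] [341.  198.2] [487.5 -99.   66. ] [418.4 -95.7  66. ] [452.8 -97.4  66. ]
brk 3753.0 [array([389.8, -91.2]), array([505.2, -96. ]), array([ 504.5, -114.6]), array([ 389. , -109.6])]
brk 158.5 [array([ 448.6, -125.1]), array([ 448.6, -127.8]), array([ 408.4, -128.2]), array([ 408.4, -125.5])]
fin 1011.5 [429.5 205.9  67. ] [array([450.2, 214.3]), array([451. , 200.6]), array([408.8, 197.5]), array([408. , 211.1])]
fin 261.0 [433.1 186.3  67. ] [array([470.8, 188.5]), array([470.9, 186.4]), array([395.6, 184.1]), array([395.6, 186.2])]
finS 4695.0 [432.3 195.9  67. ] [324.5 250.5]
deck (204, 244)
deck (175, 247)
deck (270, 247)
shelf [658.3 382.5   0. ] [630.4 342.4 150. ]
cap [594.1  61.2  14. ] bottle [578.4 -42.2  60. ] wrench [362.3  23.    3. ]
```

```bash
cat >> h.py <<'E'
def psi(o=None):
    o=o or get_obs(); w,x,y,z=o["eef_rot"]; return np.arctan2(2*(x*y+w*z),1-2*(y*y+z*z))
def go(p,ps):
    o=get_obs(); a=psi(o); d=np.array(p,float)-o["ee_pos"]
    print("from",o["ee_pos"].round(1),"psi",round(a,3),"t",round(o["t"],1),"-> row",np.round([(d[0]*np.cos(a)+d[1]*np.sin(a))/10,(d[0]*np.sin(a)-d[1]*np.cos(a))/10,-d[2]/10,a-ps],3).tolist())
E
python3 - <<'E'
from h import *
T=cv2.imread("pics/top0.png")
b=blobs(T,"w",198,204,48,36,rng=((0,0,215),(180,40,255)))[0]
print(b["area"]); print(np.round([plane("top",p,58)[:2] for p in b["box"]],1))
for p in((203,345),(243,225),(170,345),(200,395)): print(p,plane("side",p,0).round())
go((516,302,200),0.66)
crop("side",150,180,200,200,3,"pics/s2.png",cv2.imread("pics/side0.png"))
E
```

```text
38913.0
[[483.  368.6]
 [485.3 202.1]
 [364.7 198.4]
 [362.3 363.6]]
(203, 345) [631. 454.   0.]
(243, 225) [700.   5.   0.]
(170, 345) [692. 464.   0.]
(200, 395) [593. 554.   0.]
from [ 246.4 -491.2  234.9] psi 0.465 t 0.1 -> row [59.652, -58.822, 3.493, -0.195]
```

View pics/s2.png

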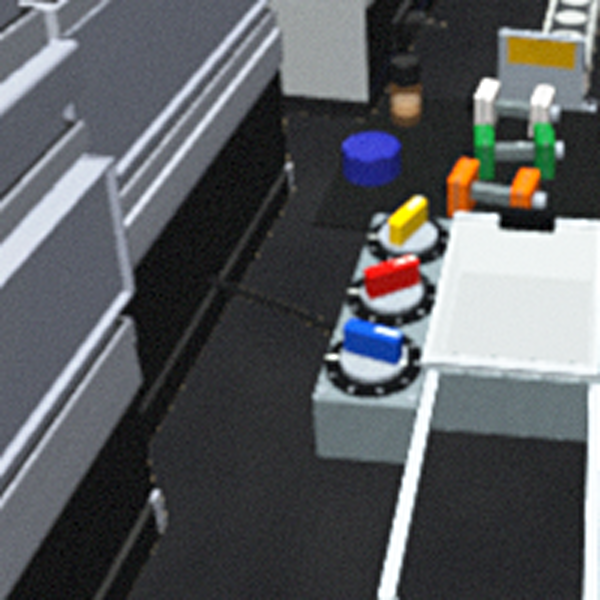

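>>> {"op": "arm_command", "data": {
  "plan": [
    [10, -10, 0, 0],
    [20, -20, 0, 0],
    [30, -30, 0, 0],
    [40, -40, 0, -0.1],
    [50, -50, 0, -0.2],
    [56, -57, 3, -0.2],
    [56, -57, 3, -0.2],
    [56, -57, 3, -0.2],
    [56, -57, 3, -0.2],
    [56, -57, 3, -0.2],
    [56, -57, 3, -0.2],
    [56, -57, 3, -0.2],
    [56, -57, 3, -0.2],
    [56, -57, 3, -0.2],
    [56, -57, 3, -0.2],
    [56, -57, 3, -0.2],
    [56, -57, 3, -0.2],
    [56, -57, 3, -0.2],
    [56, -57, 3, -0.2],
    [56, -57, 3, -0.2]
  ],
  "fingers": 0.35,
  "grip_force": 20
}}

```text
t: 2.1
ee_pos: [491.5, 267.5, 205.8]
eef_rot: [0.0, 0.946, 0.326, -0.0]
force: [-0.1, -0.4, -0.9]
opening: 0.349
gripper_force: 0.0
```

```bash
python3 - <<'E'
from h import *
T=cv2.imread("pics/top0.png")
# rails: bright pixel centroid per column
g=T.min(2).astype(float)
for r0,r1 in((204,214),(232,244)):
    pts=[]
    for u in range(150,198):
        w=np.clip(g[r0:r1,u]-120,0,None)
        if w.sum()>60: pts.append(plane("top",(u,(w*np.arange(r0,r1)).sum()/w.sum()),52)[:2])
    P=np.array(pts); k=np.polyfit(P[:,1],P[:,0],1); print(len(P),"yaw",-np.arctan(k[0]),"x at y=300",np.polyval(k,300),np.abs(P[:,0]-np.polyval(k,P[:,1])).max())
print(two((277,157),(243,193)),two((277,157),(240,210)))
go((516,302,140),0.66)
E
```

```text
48 yaw 0.06551588467930647 x at y=300 477.5338079138484 3.0360730179561983
48 yaw 0.05601972487470743 x at y=300 367.81092814159757 1.089777126204865
(array([647.53154371,  90.64468506, 147.58004594]), np.float64(26.65362255645576)) (array([656.98234478,  95.5726771 ,  99.46450638]), np.float64(27.421536024698852))
from [491.5 267.5 205.8] psi 0.663 t 2.1 -> row [4.06, -1.209, 6.583, 0.003]
```

>>> {"op": "arm_command", "data": {
  "plan": [
    [3, -1, 3, 0],
    [4, -1.2, 6.6, 0],
    [4, -1.2, 8.5, 0],
    [4, -1.2, 10, 0],
    [4, -1.2, 11.5, 0],
    [4, -1.2, 12.6, 0],
    [4, -1.2, 12.6, 0],
    [4, -1.2, 12.6, 0]
  ]
}}

```text
t: 2.9
ee_pos: [516.1, 302.5, 80.2]
eef_rot: [0.0, 0.945, 0.326, 0.0]
force: [0.4, -0.1, 0.6]
opening: 0.351
gripper_force: 0.0
```

>>> {"op": "arm_command", "data": {
  "plan": [
    [0, 0, 0, 0],
    [0, 0, 0, 0],
    [0, 0, 0, 0],
    [0, 0, 0, 0],
    [0, 0, 0, 0],
    [0, 0, 0, 0]
  ],
  "fingers": 0
}}

```text
t: 3.5
ee_pos: [518.1, 301.1, 80.6]
eef_rot: [0.002, 0.945, 0.326, 0.002]
force: [5.0, -7.5, 0.6]
opening: 0.13
gripper_force: 20.0
```

```bash
python3 - <<'E'
from h import *
o=get_obs(); print(o["ee_pos"],psi(o),o["opening"]*93,o["force"],o["moment"],o["gripper_force"])
im=camera("side"); crop("side",230,190,140,120,5,"pics/s3.png",im)
E
```

```text
[518.05010847 301.1241589   80.56819678] 0.6650814918967998 12.091222240988623 [ 4.98096449 -7.52402103  0.58719138] [-1.38116816 -0.86983621  0.02982127] 19.999452531337738
```

View pics/s3.png

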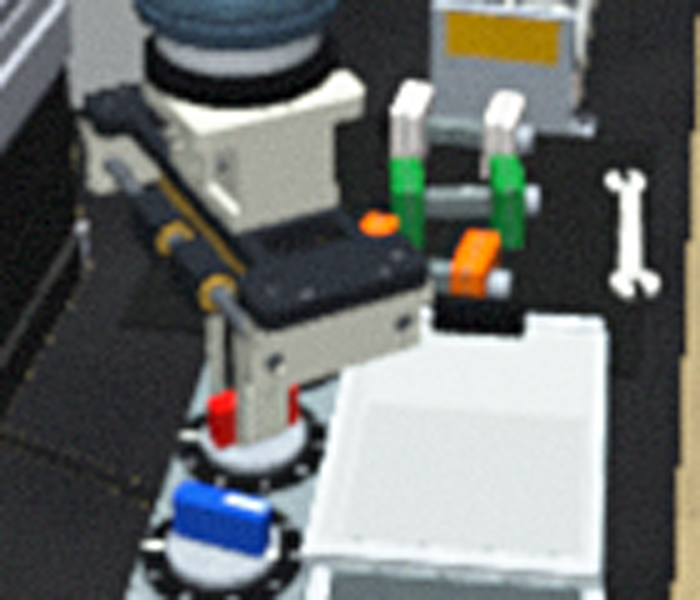

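>>> {"op": "arm_command", "data": {
  "plan": [
    [0, 0.25, 0, 0],
    [0, 0.25, 0, -0.1],
    [0, 0.25, 0, -0.2],
    [0, 0.25, 0, -0.3],
    [0, 0.25, 0, -0.4],
    [0, 0.25, 0, -0.5],
    [0, 0.25, 0, -0.6],
    [0, 0.25, 0, -0.65],
    [0, 0.25, 0, -0.65],
    [0, 0.25, 0, -0.65]
  ]
}}

```text
t: 4.55
ee_pos: [517.0, 301.7, 80.5]
eef_rot: [-0.0, 0.792, 0.611, 0.0]
force: [-2.3, 0.8, 6.3]
opening: 0.124
gripper_force: 20.0
```

```bash
python3 - <<'E'
from h import *
o=get_obs(); print(o["ee_pos"],psi(o),o["opening"]*93,o["force"],o["moment"],o["gripper_force"])
go((514,371,140),3.01)
E
```

```text
[517.01119131 301.72108247  80.53601269] 1.313901797997889 11.489177613762354 [-2.29590835  0.76020997  6.29141294] [0.14895898 0.42260717 0.02843187] 20.001752972602844
from [517.  301.7  80.5] psi 1.314 t 4.5 -> row [6.624, -2.051, -5.946, -1.696]
```

>>> {"op": "arm_command", "data": {
  "plan": [
    [0, 0, 0, 0],
    [0, 0, 0, 0],
    [0, 0, 0, 0],
    [0, 0, -3, 0],
    [0, 0, -6, 0],
    [2, -1, -6, -0.15],
    [4, -2, -6, -0.3],
    [6.6, -2, -6, -0.45],
    [6.6, -2, -6, -0.6],
    [6.6, -2, -6, -0.75],
    [6.6, -2, -6, -0.9],
    [6.6, -2, -6, -1.05],
    [6.6, -2, -6, -1.2],
    [6.6, -2, -6, -1.35],
    [6.6, -2, -6, -1.5],
    [6.6, -2, -6, -1.65],
    [6.6, -2, -6, -1.7],
    [6.6, -2, -6, -1.7],
    [6.6, -2, -6, -1.7],
    [6.6, -2, -6, -1.7]
  ],
  "fingers": 0.35
}}

```text
t: 6.55
ee_pos: [514.6, 370.0, 139.6]
eef_rot: [-0.0, 0.064, 0.998, -0.0]
force: [-0.1, 0.5, -0.5]
opening: 0.349
gripper_force: 0.0
```

```bash
python3 - <<'E'
from h import *
go((513,371,80),3.01)
im=camera("top")
b=blobs(im,"red",188,184,62,24)
for d in b[:1]:
    P=np.array([plane("top",p,71)[:2] for p in d["box"]]); e=max([P[1]-P[0],P[2]-P[1]],key=np.linalg.norm); print(plane("top",d["c"],71),np.arctan2(e[1],e[0]))
E
```

```text
from [514.6 370.  139.6] psi 3.014 t 6.5 -> row [0.174, 0.083, 5.957, 0.004]
[517.87459737 309.44864901  71.        ] -1.9359109556683407
```

>>> {"op": "arm_command", "data": {
  "plan": [
    [0.1, 0.1, 2, 0],
    [0.1, 0.1, 4, 0],
    [0.1, 0.1, 5, 0],
    [0.1, 0.1, 6, 0],
    [0.1, 0.1, 6, 0],
    [0.1, 0.1, 6, 0]
  ]
}}

```text
t: 7.2
ee_pos: [514.0, 371.2, 80.0]
eef_rot: [0.0, 0.063, 0.998, 0.0]
force: [0.6, 0.0, -0.3]
opening: 0.354
gripper_force: 0.0
```

>>> {"op": "arm_command", "data": {
  "plan": [
    [0, 0, 0, 0],
    [0, 0, 0, 0],
    [0, 0, 0, 0],
    [0, 0, 0, 0],
    [0, 0, 0, 0],
    [0, 0, 0, 0]
  ],
  "fingers": 0
}}

```text
t: 7.8
ee_pos: [514.4, 369.4, 80.4]
eef_rot: [0.001, 0.063, 0.998, -0.001]
force: [0.2, -7.0, 3.0]
opening: 0.128
gripper_force: 20.0
```

```bash
python3 - <<'E'
from h import *
o=get_obs(); print(o["ee_pos"],psi(o),o["opening"]*93,o["force"],o["moment"],o["gripper_force"])
E
```

```text
[514.38255503 369.38421915  80.42631482] 3.0148210089759035 11.903603756479122 [ 0.16856395 -7.02432275  3.01858824] [-1.09880504 -0.24373798 -0.060765  ] 19.991074204444885
```

>>> {"op": "arm_command", "data": {
  "plan": [
    [0, -0.2, 0, 0],
    [0, -0.2, 0, 0.1],
    [0, -0.2, 0, 0.2],
    [0, -0.2, 0, 0.3],
    [0, -0.2, 0, 0.4],
    [0, -0.2, 0, 0.5],
    [0, -0.2, 0, 0.6],
    [0, -0.2, 0, 0.7],
    [0, -0.2, 0, 0.8],
    [0, -0.2, 0, 0.9],
    [0, -0.2, 0, 1.0],
    [0, -0.2, 0, 1.08],
    [0, -0.2, 0, 1.08],
    [0, -0.2, 0, 1.08]
  ]
}}

```text
t: 9.2
ee_pos: [513.3, 367.9, 80.4]
eef_rot: [0.0, 0.567, 0.823, -0.001]
force: [-1.0, -4.6, 5.5]
opening: 0.127
gripper_force: 20.0
```

```bash
python3 - <<'E'
from h import *
o=get_obs(); print(o["ee_pos"],psi(o),o["opening"]*93,o["force"],o["moment"],o["gripper_force"])
go((520.5,232,140),1.21)
E
```

```text
[513.27935003 367.87134951  80.41437537] 1.9347720434370972 11.839818534153805 [-1.00291343 -4.57382775  5.46879145] [-1.08025275  0.1979103  -0.05738584] 19.989902079105377
from [513.3 367.9  80.4] psi 1.935 t 9.2 -> row [-12.954, -4.162, -5.959, 0.725]
```

>>> {"op": "arm_command", "data": {
  "plan": [
    [0, 0, 0, 0],
    [0, 0, 0, 0],
    [0, 0, 0, 0],
    [0, 0, -3, 0],
    [0, 0, -6, 0],
    [-4, -1, -6, 0.1],
    [-8, -2, -6, 0.2],
    [-12, -4, -6, 0.3],
    [-13, -4.2, -6, 0.45],
    [-13, -4.2, -6, 0.6],
    [-13, -4.2, -6, 0.72],
    [-13, -4.2, -6, 0.72],
    [-13, -4.2, -6, 0.72],
    [-13, -4.2, -6, 0.72]
  ],
  "fingers": 0.35
}}

```text
t: 10.6
ee_pos: [520.5, 232.9, 139.6]
eef_rot: [-0.0, 0.82, 0.572, -0.0]
force: [-0.4, -0.3, -0.4]
opening: 0.349
gripper_force: 0.0
```

>>> {"op": "arm_command", "data": {
  "plan": [
    [0, 0, 2, 0],
    [0, 0, 4, 0],
    [0, 0, 5, 0],
    [0, 0, 6, 0],
    [0, 0, 6, 0],
    [0, 0, 6, 0]
  ]
}}

```text
t: 11.2
ee_pos: [520.8, 232.8, 79.9]
eef_rot: [0.0, 0.821, 0.571, 0.0]
force: [-0.8, -0.0, 0.4]
opening: 0.351
gripper_force: 0.0
```

>>> {"op": "arm_command", "data": {
  "plan": [
    [0, 0, 0, 0],
    [0, 0, 0, 0],
    [0, 0, 0, 0],
    [0, 0, 0, 0],
    [0, 0, 0, 0],
    [0, 0, 0, 0]
  ],
  "fingers": 0
}}

```text
t: 11.8
ee_pos: [521.2, 232.6, 80.2]
eef_rot: [0.0, 0.821, 0.571, 0.001]
force: [1.0, -1.6, 3.2]
opening: 0.124
gripper_force: 20.0
```

```bash
python3 - <<'E'
from h import *
o=get_obs(); print(o["ee_pos"],psi(o),o["opening"]*93,o["force"],o["moment"],o["gripper_force"])
E
```

```text
[521.23021258 232.64563999  80.21410554] 1.2148739982065293 11.514892059832844 [ 0.99947029 -1.55799439  3.24375638] [-0.17660997 -0.26432419  0.07484554] 19.973052442073822
```

>>> {"op": "arm_command", "data": {
  "plan": [
    [0, 0, 0, 0.1],
    [0, 0, 0, 0.2],
    [0, 0, 0, 0.3],
    [0, 0, 0, 0.4],
    [0, 0, 0, 0.5],
    [0, 0, 0, 0.6],
    [0, 0, 0, 0.7],
    [0, 0, 0, 0.8],
    [0, 0, 0, 0.9],
    [0, 0, 0, 1.0],
    [0, 0, 0, 1.1],
    [0, 0, 0, 1.16],
    [0, 0, 0, 1.16],
    [0, 0, 0, 1.16],
    [0, 0, 0, 1.16]
  ]
}}

```text
t: 13.3
ee_pos: [523.2, 230.1, 80.3]
eef_rot: [0.002, 1.0, 0.027, 0.002]
force: [6.6, -10.8, 0.6]
opening: 0.125
gripper_force: 20.0
```

```bash
python3 - <<'E'
from h import *
o=get_obs(); print(o["ee_pos"],psi(o),o["opening"]*93,o["force"],o["moment"],o["gripper_force"])
E
```

```text
[523.16110109 230.0576614   80.25912582] 0.05490524147467736 11.59407526772147 [  6.63157116 -10.76059697   0.59061908] [-1.84728921 -1.10488375 -0.02691329] 19.980735182762146
```

>>> {"op": "arm_command", "data": {
  "plan": [
    [0, 0, 0, 0],
    [0, 0, 0, 0],
    [0, 0, 0, 0],
    [0, 0, -3, 0],
    [0, 0, -6, 0],
    [-4, 1, -6, 0],
    [-9, 2.3, -6, 0],
    [-9, 2.3, -6, 0],
    [-9, 2.3, -6, 0],
    [-9, 2.3, -6, 0]
  ],
  "fingers": 0.35
}}

```text
t: 14.3
ee_pos: [433.3, 205.3, 140.2]
eef_rot: [-0.0, 1.0, 0.028, 0.001]
force: [0.1, 0.8, -0.2]
opening: 0.348
gripper_force: 0.0
```

```bash
python3 - <<'E'
from h import *
go((431,204.5,80),.055)
im=camera("top")
for c in("blue","red","yellow"):
    d=blobs(im,c,188,184,62,24)[0]
    P=np.array([plane("top",p,71)[:2] for p in d["box"]]); e=max([P[1]-P[0],P[2]-P[1]],key=np.linalg.norm); print(c,d["area"],plane("top",d["c"],71),np.arctan2(e[1],e[0]))
crop("top",180,175,160,75,5,"pics/t4.png",im)
E
```

```text
from [433.3 205.3 140.2] psi 0.055 t 14.3 -> row [-0.229, 0.066, 6.024, 0.0]
blue 583.0 [513.24717147 365.65846401  71.        ] -1.2305272629660913
red 240.5 [522.99008299 313.53672353  71.        ] -1.4025964988648043
yellow 238.5 [531.50825329 227.70324638  71.        ] -2.6314369037568106
```

View pics/t4.png

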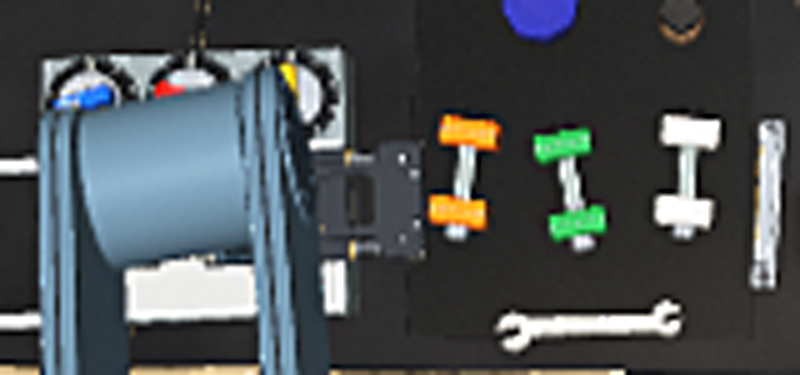

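>>> {"op": "arm_command", "data": {
  "plan": [
    [-0.1, 0.1, 2, 0],
    [-0.1, 0.1, 4, 0],
    [-0.1, 0.1, 5, 0],
    [-0.1, 0.1, 6, 0],
    [-0.1, 0.1, 6, 0],
    [-0.1, 0.1, 6, 0]
  ]
}}

```text
t: 14.95
ee_pos: [431.5, 203.9, 79.8]
eef_rot: [-0.0, 1.0, 0.027, 0.0]
force: [0.6, 0.7, -0.0]
opening: 0.347
gripper_force: 0.0
```

>>> {"op": "arm_command", "data": {
  "plan": [
    [0, 0, 0, 0],
    [0, 0, 0, 0],
    [0, 0, 0, 0],
    [0, 0, 0, 0],
    [0, 0, 0, 0],
    [0, 0, 0, 0]
  ],
  "fingers": 0
}}

```text
t: 15.55
ee_pos: [431.3, 204.7, 80.2]
eef_rot: [-0.001, 1.0, 0.027, 0.001]
force: [-0.5, 4.9, 0.4]
opening: 0.128
gripper_force: 20.0
```

```bash
python3 - <<'E'
from h import *
o=get_obs(); print(o["ee_pos"],psi(o),o["opening"]*93,o["force"],o["moment"],o["gripper_force"])
E
```

```text
[431.31719911 204.70560526  80.17363963] 0.054441457831899534 11.923772047350935 [-0.45101897  4.9168326   0.36902925] [ 0.93831363  0.10049199 -0.03607429] 20.001221895217896
```

>>> {"op": "arm_command", "data": {
  "plan": [
    [0, -1, 0, 0],
    [0, -2.5, 0, 0],
    [0, -4, 0, 0],
    [0, -5.5, 0, 0],
    [0, -7, 0, 0],
    [0, -8.5, 0, 0],
    [0, -10, 0, 0],
    [0, -11.5, 0, 0],
    [0, -13, 0, 0],
    [0, -14.5, 0, 0],
    [0, -15.5, 0, 0],
    [0, -16.5, 0, 0],
    [0, -17.2, 0, 0],
    [0, -17.2, 0, 0],
    [0, -17.2, 0, 0],
    [0, -17.2, 0, 0]
  ]
}}

```text
t: 17.15
ee_pos: [421.9, 374.6, 79.8]
eef_rot: [0.001, 1.0, 0.028, 0.0]
force: [1.6, -5.5, 6.5]
opening: 0.125
gripper_force: 20.0
```

```bash
python3 - <<'E'
from h import *
o=get_obs(); print(o["ee_pos"],psi(o),o["opening"]*93,o["force"],o["moment"],o["gripper_force"])
E
```

```text
[421.9204045  374.61394661  79.83224925] 0.05512635817805518 11.62760868046015 [ 1.64093359 -5.5199753   6.50549776] [-1.02049741 -0.34933307  0.01284438] 19.99836176633835
```

>>> {"op": "arm_command", "data": {
  "plan": [
    [0, 0, 0, 0],
    [0, 0, 0, 0],
    [0, 0, 0, 0],
    [0, 0, -3, 0],
    [0, 0, -8, 0],
    [0, 4, -8, 0],
    [0, 8, -8, 0],
    [0, 12, -8, 0],
    [0, 15, -8, 0],
    [0, 15, -8, 0],
    [0, 15, -8, 0]
  ],
  "fingers": 0.5
}}

```text
t: 18.25
ee_pos: [429.8, 225.6, 159.6]
eef_rot: [-0.0, 1.0, 0.026, -0.0]
force: [-0.2, -0.0, 1.4]
opening: 0.499
gripper_force: 0.0
```

```bash
cat >> h.py <<'E'
def cart(col,im=None):
    im=camera("top") if im is None else im
    x,y,w,h=255,190,72,40
    big=cv2.resize(im[y:y+h,x:x+w],None,fx=5,fy=5,interpolation=cv2.INTER_CUBIC); hsv=cv2.cvtColor(big,cv2.COLOR_BGR2HSV)
    lo,hi={"orange":((5,120,90),(20,255,255)),"green":((45,100,50),(85,255,255)),"white":((0,0,170),(180,50,255))}[col]
    m=cv2.inRange(hsv,lo,hi); m=cv2.morphologyEx(m,cv2.MORPH_OPEN,np.ones((9,9)))
    n,l,st,ce=cv2.connectedComponentsWithStats(m)
    R=[]
    for i in range(1,n):
        if st[i,4]>400: R.append((plane("top",(ce[i]+.5)/5-.5+[x,y],25)[:2].round(1).tolist(),int(st[i,4])))
    return R
E
python3 - <<'E'
from h import *
o=get_obs(); print(o["ee_pos"],psi(o))
im=camera("top")
for c in("orange","green","white"): print(c,cart(c,im))
S=camera("side")
crop("top",180,175,160,75,5,"pics/t5.png",im)
E
```

```text
[429.80406788 225.6482451  159.6257986 ] 0.052869822830431894
orange []
green [([490.7, 42.0], 1609), ([435.3, 29.8], 1566)]
white [([471.4, -46.6], 3771), ([470.8, 110.7], 677), ([463.2, 35.8], 680)]
```

View pics/t5.png

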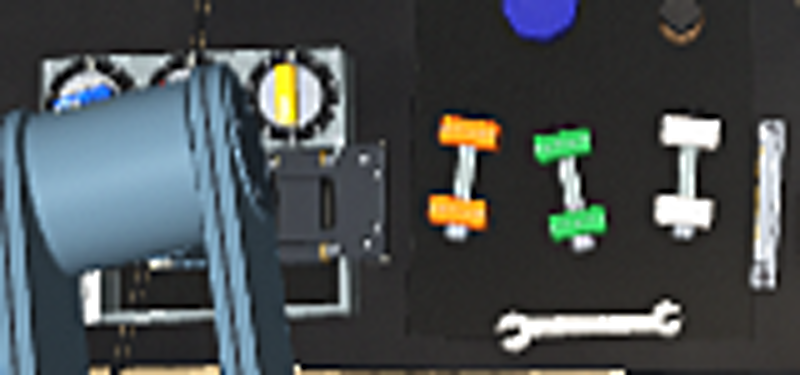

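```bash
python3 - <<'E'
from h import *
go((471,-46.5,100),-.075)
E
```

```text
from [429.8 226.6 159.6] psi 0.055 t 18.4 -> row [2.613, 27.497, 5.96, 0.13]
```

>>> {"op": "arm_command", "data": {
  "plan": [
    [0.5, 5, 0, 0],
    [1, 10, 0, 0.05],
    [1.5, 15, 0, 0.1],
    [2, 20, 0, 0.13],
    [2.6, 25, 2, 0.13],
    [2.6, 27.5, 5, 0.13],
    [2.6, 27.5, 6, 0.13],
    [2.6, 27.5, 6, 0.13],
    [2.6, 27.5, 6, 0.13]
  ],
  "fingers": 0.35
}}

```text
t: 19.25
ee_pos: [471.1, -46.0, 99.9]
eef_rot: [-0.0, 0.999, -0.037, -0.0]
force: [-0.1, -0.6, 0.6]
opening: 0.348
gripper_force: 0.0
```

>>> {"op": "arm_command", "data": {
  "plan": [
    [0, 0, 2, 0],
    [0, 0, 4, 0],
    [0, 0, 5, 0],
    [0, 0, 6, 0],
    [0, 0, 7, 0],
    [0, 0, 7.3, 0],
    [0, 0, 7.3, 0]
  ]
}}

```text
t: 19.95
ee_pos: [470.7, -47.3, 26.5]
eef_rot: [-0.0, 0.999, -0.038, -0.0]
force: [-1.0, -0.1, -1.1]
opening: 0.351
gripper_force: 0.0
```

>>> {"op": "arm_command", "data": {
  "plan": [
    [0, 0, 0, 0],
    [0, 0, 0, 0],
    [0, 0, 0, 0],
    [0, 0, 0, 0],
    [0, 0, 0, 0],
    [0, 0, 0, 0],
    [0, 0, 0, 0]
  ],
  "fingers": 0,
  "grip_force": 40
}}

```text
t: 20.65
ee_pos: [471.1, -47.7, 27.0]
eef_rot: [0.0, 0.999, -0.038, 0.0]
force: [-0.3, -0.1, 5.1]
opening: 0.128
gripper_force: 40.0
```

```bash
python3 - <<'E'
from h import *
o=get_obs(); print(o["ee_pos"],psi(o),o["opening"]*93,o["force"],o["moment"],o["gripper_force"])
crop("side",290,170,80,70,8,"pics/s6.png")
E
```

```text
[471.09806012 -47.66393576  27.01372765] -0.07515764735530271 11.86722163630043 [-0.34562584 -0.13083138  5.14291701] [-0.05881802  0.17456517  0.01821359] 39.98451054096222
```

View pics/s6.png

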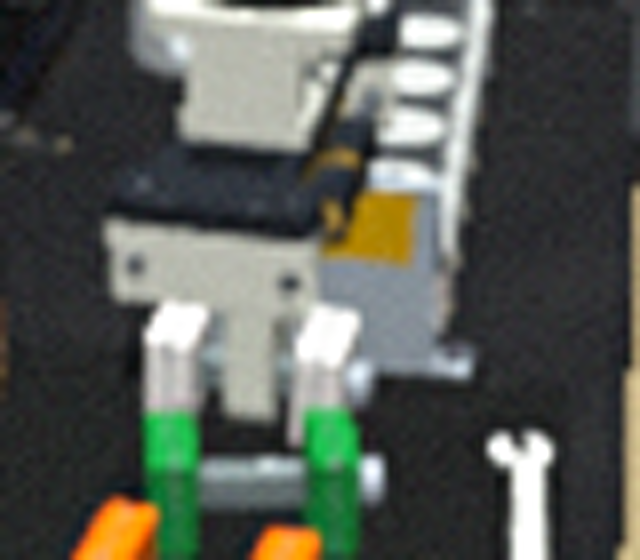

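>>> {"op": "arm_command", "data": {
  "plan": [
    [0, 0, -2, 0],
    [0, 0, -4, 0],
    [0, 0, -6, 0],
    [0, 0, -8.3, 0],
    [-0.5, -1, -8.3, 0.15],
    [-1, -2, -8.3, 0.3],
    [-1.8, -2.6, -8.3, 0.45],
    [-1.8, -2.6, -8.3, 0.6],
    [-1.8, -2.6, -8.3, 0.75],
    [-1.8, -2.6, -8.3, 0.9],
    [-1.8, -2.6, -8.3, 1.05],
    [-1.8, -2.6, -8.3, 1.2],
    [-1.8, -2.6, -8.3, 1.35],
    [-1.8, -2.6, -8.3, 1.48],
    [-1.8, -2.6, -8.3, 1.48],
    [-1.8, -2.6, -8.3, 1.48],
    [-1.8, -2.6, -8.3, 1.48]
  ]
}}

```text
t: 22.4
ee_pos: [454.6, -20.1, 109.5]
eef_rot: [0.0, 0.714, -0.701, -0.0]
force: [0.1, 0.8, -1.3]
opening: 0.125
gripper_force: 40.0
```

```bash
python3 - <<'E'
from h import *
o=get_obs(); print(o["ee_pos"],psi(o),o["joints"][5],o["opening"]*93,o["force"],o["moment"],o["gripper_force"])
go((455,-40,66),-1.56)
S=camera("side")
crop("side",290,160,80,70,8,"pics/s7.png",S)
E
```

```text
[454.64604512 -20.14399915 109.46374386] -1.5526214212067129 2.833180139173906 11.649496301190231 [ 0.07004557  0.8058193  -1.25950774] [ 0.16681566 -0.04922675 -0.05357374] 39.98123288154602
from [454.6 -20.1 109.5] psi -1.553 t 22.4 -> row [1.986, 0.001, 4.346, 0.007]
```

View pics/s7.png

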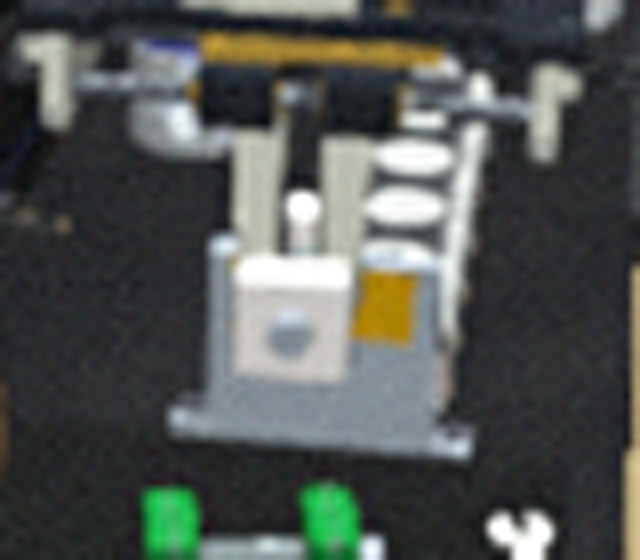

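>>> {"op": "arm_command", "data": {
  "plan": [
    [0, 0, 2, 0.05],
    [0, 0, 4.3, 0.05],
    [1, 0, 4.3, 0.05],
    [1.8, 0, 4.3, 0.05],
    [2.1, 0, 4.3, 0.05],
    [2.4, 0, 4.3, 0.05],
    [2.7, 0, 4.3, 0.05],
    [3.0, 0, 4.3, 0.05],
    [3.3, 0, 4.3, 0.05],
    [3.5, 0, 4.3, 0.05],
    [3.7, 0, 4.3, 0.05],
    [3.7, 0, 4.3, 0.05]
  ]
}}

```text
t: 23.65
ee_pos: [455.1, -56.3, 66.6]
eef_rot: [0.0, -0.695, 0.719, 0.001]
force: [0.5, 4.1, -1.1]
opening: 0.122
gripper_force: 40.0
```

```bash
python3 - <<'E'
from h import *
o=get_obs(); print(o["ee_pos"],psi(o),o["joints"][5],o["opening"]*93,o["force"],o["moment"],o["gripper_force"])
E
```

```text
[455.11452331 -56.3356872   66.57737441] -1.6054658465637328 2.8068230152737326 11.358177892574659 [ 0.4543838   4.14963806 -1.09540837] [ 0.92196531 -0.1209286   0.00477766] 39.992326498031616
```

Pushing on (4 N: plug sliding).

>>> {"op": "arm_command", "data": {
  "plan": [
    [0.2, 0, 0, 0],
    [0.4, 0, 0, 0],
    [0.6, 0, 0, 0],
    [0.6, 0, 0, 0],
    [0.6, 0, 0, 0]
  ]
}}

```text
t: 24.15
ee_pos: [454.9, -57.5, 65.9]
eef_rot: [0.003, -0.694, 0.72, 0.004]
force: [8.2, 25.8, -4.2]
opening: 0.123
gripper_force: 40.0
```

>>> {"op": "arm_command", "data": {
  "plan": [
    [0.2, 0, 0, 0],
    [0.3, 0, 0, 0],
    [0.3, 0, 0, 0],
    [0.3, 0, 0, 0]
  ]
}}

```text
t: 24.55
ee_pos: [454.8, -59.1, 65.6]
eef_rot: [0.004, -0.694, 0.72, 0.004]
force: [10.3, 31.8, -6.5]
opening: 0.124
gripper_force: 40.0
```

>>> {"op": "arm_command", "data": {
  "plan": [
    [-2, 0, 0, 0],
    [-4, 0, -1, 0],
    [-4, 0, -3, -0.15],
    [-4, 0, -3, -0.3],
    [-4, 0, -3, -0.45],
    [-4, 0, -3, -0.6],
    [-4, 0, -3, -0.75],
    [-4, 0, -3, -0.9],
    [-4, 0, -3, -1.05],
    [-4, 0, -3, -1.2],
    [-4, 0, -3, -1.35],
    [-4, 0, -3, -1.5],
    [-4, 0, -3, -1.65],
    [-4, 0, -3, -1.8],
    [-4, 0, -3, -1.95],
    [-4, 0, -3, -2.1],
    [-4, 0, -3, -2.25],
    [-4, 0, -3, -2.4],
    [-4, 0, -3, -2.55],
    [-4, 0, -3, -2.7]
  ]
}}

```text
t: 26.55
ee_pos: [456.5, -26.5, 96.8]
eef_rot: [0.0, 0.852, 0.523, -0.0]
force: [0.1, 0.6, -1.0]
opening: 0.124
gripper_force: 40.0
```

```bash
python3 - <<'E'
from h import *
go((455,-20,66),1.53)
E
```

```text
from [456.5 -26.5  96.8] psi 1.101 t 26.6 -> row [0.51, -0.422, 3.08, -0.429]
```

>>> {"op": "arm_command", "data": {
  "plan": [
    [0.5, -0.4, 0, -0.15],
    [0.5, -0.4, 0, -0.3],
    [0.5, -0.4, 1.5, -0.43],
    [0.5, -0.4, 3.1, -0.43],
    [0.5, -0.4, 3.1, -0.43],
    [0.5, -0.4, 3.1, -0.43]
  ]
}}

```text
t: 27.15
ee_pos: [455.0, -20.0, 65.8]
eef_rot: [-0.0, 0.723, 0.691, -0.0]
force: [-0.3, -0.4, -1.2]
opening: 0.125
gripper_force: 40.0
```

>>> {"op": "arm_command", "data": {
  "plan": [
    [-1, 0, 0, 0],
    [-1.8, 0, 0, 0],
    [-2.1, 0, 0, 0],
    [-2.4, 0, 0, 0],
    [-2.7, 0, 0, 0],
    [-3.0, 0, 0, 0],
    [-3.3, 0, 0, 0],
    [-3.6, 0, 0, 0],
    [-3.6, 0, 0, 0]
  ]
}}

```text
t: 28.05
ee_pos: [453.4, -55.5, 65.5]
eef_rot: [-0.001, 0.723, 0.691, 0.0]
force: [0.9, 4.7, -1.5]
opening: 0.125
gripper_force: 40.0
```

>>> {"op": "arm_command", "data": {
  "plan": [
    [-0.2, 0, 0, 0],
    [-0.4, 0, 0, 0],
    [-0.4, 0, 0, 0],
    [-0.4, 0, 0, 0]
  ]
}}

```text
t: 28.45
ee_pos: [453.2, -59.4, 65.5]
eef_rot: [-0.0, 0.723, 0.691, 0.0]
force: [1.9, 4.8, -3.7]
opening: 0.126
gripper_force: 40.0
```

>>> {"op": "arm_command", "data": {
  "plan": [
    [-0.2, 0, 0, 0],
    [-0.4, 0, 0, 0],
    [-0.5, 0, 0, 0],
    [-0.5, 0, 0, 0],
    [-0.5, 0, 0, 0]
  ]
}}

```text
t: 28.95
ee_pos: [452.9, -59.9, 64.9]
eef_rot: [-0.003, 0.724, 0.69, 0.003]
force: [7.6, 24.3, -5.5]
opening: 0.122
gripper_force: 40.0
```

>>> {"op": "arm_command", "data": {
  "plan": [
    [2, 0, 0, 0],
    [4, 0, -1, 0],
    [4, 0, -5, 0.15],
    [8, 0, -6, 0.3],
    [12, 0, -6, 0.45],
    [16, 0, -6, 0.6],
    [20, 0, -6, 0.75],
    [24, 0, -6, 0.9],
    [28, 0, -6, 1.05],
    [32, 0, -6, 1.2],
    [36, 0, -6, 1.35],
    [38.5, 1, -6, 1.47],
    [38.5, 1, -6, 1.47],
    [38.5, 1, -6, 1.47],
    [38.5, 1, -6, 1.47]
  ]
}}

```text
t: 30.45
ee_pos: [480.8, 318.7, 125.5]
eef_rot: [0.0, 1.0, 0.028, -0.0]
force: [0.1, -1.7, -0.9]
opening: 0.125
gripper_force: 40.0
```

```bash
python3 - <<'E'
from h import *
o=get_obs();print(o["force"],o["opening"]*93)
go((423.3,327.8,70),.055)
im=camera("side"); crop("side",250,190,120,120,5,"pics/s8.png",im)
E
```

```text
[ 0.07887408 -1.6824575  -0.93907835] 11.603850140004596
from [480.8 318.7 125.5] psi 0.057 t 30.4 -> row [-5.688, -1.239, 5.547, 0.002]
```

View pics/s8.png

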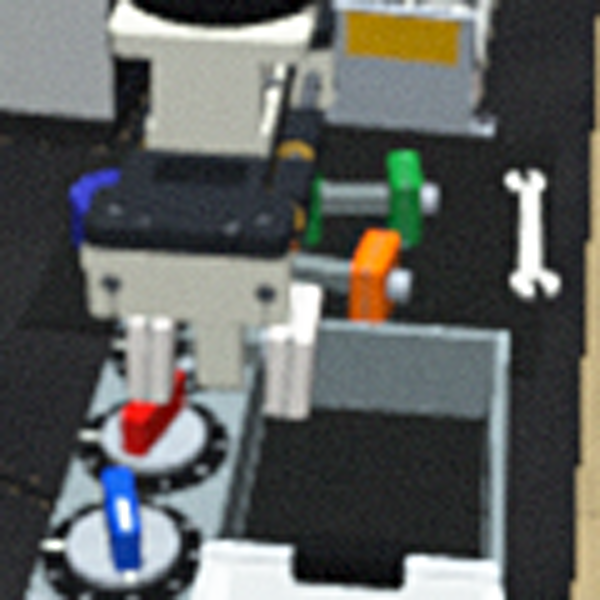

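>>> {"op": "arm_command", "data": {
  "plan": [
    [-2, -0.5, 0, 0],
    [-4, -1.2, 0, 0],
    [-5.7, -1.2, 0, 0],
    [-5.7, -1.2, 1, 0],
    [-5.7, -1.2, 3, 0],
    [-5.7, -1.2, 5, 0],
    [-5.7, -1.2, 6.5, 0],
    [-5.7, -1.2, 8, 0],
    [-5.7, -1.2, 9, 0],
    [-5.7, -1.2, 9.6, 0],
    [-5.7, -1.2, 9.6, 0],
    [-5.7, -1.2, 9.6, 0]
  ]
}}

```text
t: 31.7
ee_pos: [423.7, 328.1, 30.0]
eef_rot: [-0.0, 1.0, 0.027, 0.0]
force: [-0.1, -0.0, -1.2]
opening: 0.123
gripper_force: 40.0
```

```bash
python3 - <<'E'
from h import *
o=get_obs();print(o["ee_pos"],o["force"],o["moment"],o["opening"]*93)
E
```

```text
[423.6896804  328.12813414  29.98049933] [-0.13847634 -0.04859154 -1.16647758] [ 0.06464345 -0.00662951 -0.02633525] 11.445669677850539
```

>>> {"op": "arm_command", "data": {
  "plan": [
    [0, 0, 0.1, 0],
    [0, 0, 0.2, 0],
    [0, 0, 0.2, 0]
  ]
}}

```text
t: 32.0
ee_pos: [423.9, 328.4, 28.5]
eef_rot: [-0.0, 1.0, 0.027, 0.001]
force: [0.6, -0.1, 3.6]
opening: 0.126
gripper_force: 40.0
```

>>> {"op": "arm_command", "data": {
  "plan": [
    [0, 0, 0, 0],
    [0, 0, 0, 0],
    [0, 0, 0, 0],
    [0, 0, -2, 0],
    [0, 0, -5, 0],
    [0, 0, -8, 0],
    [0, 0, -10, 0],
    [0, 5, -10, 0],
    [0, 10, -10, 0],
    [0, 10, -10, 0],
    [0, 10, -10, 0]
  ],
  "fingers": 0.27
}}

```text
t: 33.1
ee_pos: [428.9, 227.4, 127.7]
eef_rot: [-0.0, 1.0, 0.026, -0.0]
force: [-0.2, 0.9, 0.5]
opening: 0.27
gripper_force: 0.0
```

```bash
python3 - <<'E'
from h import *
im=camera("top")
for c in("orange","green","white"): print(c,cart(c,im))
G=[p for p,a in cart("green",im)]
if len(G)==2:
    G=np.array(G); m=G.mean(0); d=G[0]-G[1]; a=np.arctan2(d[1],d[0]); print(m,a,np.linalg.norm(d))
    go((m[0],m[1],27),a)
S=camera("side"); 
for d in blobs(S,"w",285,250,65,60,rng=((0,0,120),(180,60,255)))[:4]: print(d["area"],plane("side",d["c"],40))
crop("side",250,190,120,120,5,"pics/s9.png",S)
E
```

```text
orange []
green [([492.8, 36.4], 1694), ([436.8, 27.6], 1624)]
white [([470.9, 110.7], 679), ([465.8, 32.3], 690)]
[464.8  32. ] 0.15586820139832244 56.687211961782
from [428.9 228.3 127.7] psi 0.053 t 33.1 -> row [2.537, 19.797, 10.073, -0.102]
81195.5 [437.88581064 277.17660936  40.        ]
1160.0 [512.20894996 211.3855219   40.        ]
87.5 [495.20926853 343.86633345  40.        ]
```

View pics/s9.png

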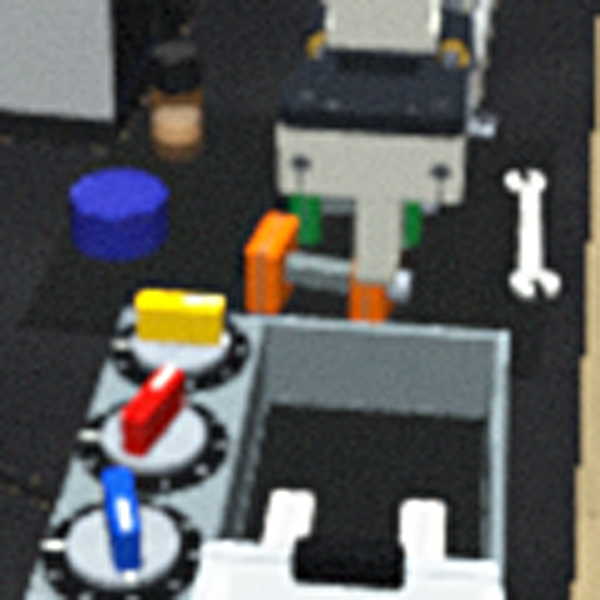

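>>> {"op": "arm_command", "data": {
  "plan": [
    [0.5, 5, 0, 0],
    [1, 10, 0, 0],
    [1.5, 15, 0, -0.1],
    [2.55, 19.8, 1, -0.1],
    [2.55, 19.8, 4, -0.1],
    [2.55, 19.8, 6, -0.1],
    [2.55, 19.8, 8, -0.1],
    [2.55, 19.8, 9, -0.1],
    [2.55, 19.8, 10.1, -0.1],
    [2.55, 19.8, 10.1, -0.1],
    [2.55, 19.8, 10.1, -0.1]
  ],
  "fingers": 0.35
}}

```text
t: 34.3
ee_pos: [465.4, 32.4, 26.9]
eef_rot: [0.0, 0.997, 0.078, 0.0]
force: [0.1, 0.6, -0.3]
opening: 0.351
gripper_force: 0.0
```

>>> {"op": "arm_command", "data": {
  "plan": [
    [0, 0, 0, 0],
    [0, 0, 0, 0],
    [0, 0, 0, 0],
    [0, 0, 0, 0],
    [0, 0, 0, 0],
    [0, 0, 0, 0]
  ],
  "fingers": 0,
  "grip_force": 45
}}

```text
t: 34.9
ee_pos: [465.5, 31.8, 27.2]
eef_rot: [0.0, 0.997, 0.077, 0.001]
force: [-0.6, -0.3, 5.6]
opening: 0.124
gripper_force: 45.0
```

```bash
python3 - <<'E'
from h import *
o=get_obs();print(o["force"],o["opening"]*93,o["moment"],o["gripper_force"])
go((455,-20,100),-1.6)
E
```

```text
[-0.63964939 -0.30032978  5.55612871] 11.492314710736013 [-0.04810865  0.19526834  0.00317801] 45.00128746032715
from [465.5  31.8  27.2] psi 0.155 t 34.9 -> row [-1.833, 4.956, -7.28, 1.755]
```

>>> {"op": "arm_command", "data": {
  "plan": [
    [0, 0, -2, 0],
    [0, 0, -4, 0],
    [0, 0, -7.3, 0.05],
    [-0.5, 1, -7.3, 0.2],
    [-1, 2, -7.3, 0.35],
    [-1.8, 4, -7.3, 0.5],
    [-1.8, 5, -7.3, 0.65],
    [-1.8, 5, -7.3, 0.8],
    [-1.8, 5, -7.3, 0.95],
    [-1.8, 5, -7.3, 1.1],
    [-1.8, 5, -7.3, 1.25],
    [-1.8, 5, -7.3, 1.4],
    [-1.8, 5, -7.3, 1.55],
    [-1.8, 5, -7.3, 1.7],
    [-1.8, 5, -7.3, 1.75],
    [-1.8, 5, -7.3, 1.75],
    [-1.8, 5, -7.3, 1.75],
    [-1.8, 5, -7.3, 1.75]
  ]
}}

```text
t: 36.7
ee_pos: [454.8, -20.2, 99.5]
eef_rot: [-0.0, -0.699, 0.715, 0.0]
force: [0.7, -0.2, -1.6]
opening: 0.124
gripper_force: 45.0
```

>>> {"op": "arm_command", "data": {
  "plan": [
    [0, 0, 2, 0],
    [0, 0, 3.4, 0],
    [1, 0, 3.4, 0],
    [1.8, 0, 3.4, 0],
    [2.1, 0, 3.4, 0],
    [2.4, 0, 3.4, 0],
    [2.7, 0, 3.4, 0],
    [3.0, 0, 3.4, 0],
    [3.3, 0, 3.4, 0],
    [3.5, 0, 3.4, 0],
    [3.7, 0, 3.4, 0],
    [3.7, 0, 3.4, 0]
  ]
}}

```text
t: 37.9
ee_pos: [454.1, -56.7, 65.7]
eef_rot: [0.0, -0.698, 0.716, 0.0]
force: [1.2, 5.4, -1.2]
opening: 0.125
gripper_force: 45.0
```

>>> {"op": "arm_command", "data": {
  "plan": [
    [0.2, 0, 0, 0],
    [0.4, 0, 0, 0],
    [0.4, 0, 0, 0],
    [0.4, 0, 0, 0]
  ]
}}

```text
t: 38.3
ee_pos: [454.0, -60.6, 65.7]
eef_rot: [0.0, -0.698, 0.716, 0.0]
force: [1.4, 4.9, -0.3]
opening: 0.124
gripper_force: 45.0
```

>>> {"op": "arm_command", "data": {
  "plan": [
    [0.2, 0, 0, 0],
    [0.4, 0, 0, 0],
    [0.5, 0, 0, 0],
    [0.5, 0, 0, 0]
  ]
}}

```text
t: 38.7
ee_pos: [454.4, -61.1, 65.7]
eef_rot: [0.004, -0.697, 0.717, 0.003]
force: [7.5, 25.7, 1.6]
opening: 0.125
gripper_force: 45.1
```

>>> {"op": "arm_command", "data": {
  "plan": [
    [-2, 0, 0, 0],
    [-4.4, 0, -1, 0],
    [-4.4, 0, -3, -0.15],
    [-4.4, 0, -3, -0.3],
    [-4.4, 0, -3, -0.45],
    [-4.4, 0, -3, -0.6],
    [-4.4, 0, -3, -0.75],
    [-4.4, 0, -3, -0.9],
    [-4.4, 0, -3, -1.05],
    [-4.4, 0, -3, -1.2],
    [-4.4, 0, -3, -1.35],
    [-4.4, 0, -3, -1.5],
    [-4.4, 0, -3, -1.65],
    [-4.4, 0, -3, -1.8],
    [-4.4, 0, -3, -1.95],
    [-4.4, 0, -3, -2.1],
    [-4.4, 0, -3, -2.25],
    [-4.4, 0, -3, -2.4],
    [-4.4, 0, -3, -2.55],
    [-4.4, 0, -3, -2.7]
  ]
}}

```text
t: 40.7
ee_pos: [454.8, -22.6, 95.6]
eef_rot: [0.0, 0.85, 0.528, -0.0]
force: [-0.5, 0.1, -1.1]
opening: 0.124
gripper_force: 45.0
```

```bash
python3 - <<'E'
from h import *
go((455,-20,66),1.53)
E
```

```text
from [454.8 -22.6  95.6] psi 1.111 t 40.7 -> row [0.242, -0.101, 2.963, -0.419]
```

>>> {"op": "arm_command", "data": {
  "plan": [
    [0.2, -0.1, 0, -0.15],
    [0.2, -0.1, 0, -0.3],
    [0.2, -0.1, 1.5, -0.42],
    [0.2, -0.1, 3, -0.42],
    [0.2, -0.1, 3, -0.42],
    [0.2, -0.1, 3, -0.42]
  ]
}}

```text
t: 41.3
ee_pos: [454.8, -20.2, 65.7]
eef_rot: [-0.0, 0.723, 0.691, -0.0]
force: [0.4, 0.6, -1.0]
opening: 0.119
gripper_force: 45.0
```

>>> {"op": "arm_command", "data": {
  "plan": [
    [-1, 0, 0, 0],
    [-1.8, 0, 0, 0],
    [-2.1, 0, 0, 0],
    [-2.4, 0, 0, 0],
    [-2.7, 0, 0, 0],
    [-3.0, 0, 0, 0],
    [-3.3, 0, 0, 0],
    [-3.6, 0, 0, 0],
    [-3.7, 0, 0, 0],
    [-3.7, 0, 0, 0]
  ]
}}

```text
t: 42.3
ee_pos: [453.1, -56.5, 65.6]
eef_rot: [-0.0, 0.723, 0.691, 0.0]
force: [0.8, 5.7, -1.4]
opening: 0.123
gripper_force: 45.0
```

>>> {"op": "arm_command", "data": {
  "plan": [
    [-0.2, 0, 0, 0],
    [-0.4, 0, 0, 0],
    [-0.4, 0, 0, 0],
    [-0.4, 0, 0, 0]
  ]
}}

```text
t: 42.7
ee_pos: [453.0, -59.2, 65.6]
eef_rot: [-0.001, 0.723, 0.69, 0.001]
force: [3.3, 10.0, 0.9]
opening: 0.122
gripper_force: 45.0
```

>>> {"op": "arm_command", "data": {
  "plan": [
    [-0.2, 0, 0, 0],
    [-0.4, 0, 0, 0],
    [-0.4, 0, 0, 0],
    [-0.4, 0, 0, 0]
  ]
}}

```text
t: 43.1
ee_pos: [453.0, -59.4, 65.6]
eef_rot: [-0.003, 0.724, 0.69, 0.003]
force: [6.5, 28.0, 3.2]
opening: 0.126
gripper_force: 45.0
```

```bash
python3 - <<'E'
from h import *
go((426,277.8,125),.055)
E
```

```text
from [453.  -59.4  65.6] psi 1.522 t 43.1 -> row [33.551, -4.323, -5.939, 1.467]
```

>>> {"op": "arm_command", "data": {
  "plan": [
    [2, 0, 0, 0],
    [4, 0, -1, 0],
    [5, -0.5, -5, 0.15],
    [8, -1, -6, 0.3],
    [12, -1.5, -6, 0.45],
    [16, -2, -6, 0.6],
    [20, -3, -6, 0.75],
    [24, -4, -6, 0.9],
    [28, -4.3, -6, 1.05],
    [32, -4.3, -6, 1.2],
    [34, -4.3, -6, 1.35],
    [34, -4.3, -6, 1.47],
    [34, -4.3, -6, 1.47],
    [34, -4.3, -6, 1.47],
    [34, -4.3, -6, 1.47]
  ]
}}

```text
t: 44.6
ee_pos: [425.7, 276.3, 125.6]
eef_rot: [0.0, 1.0, 0.029, 0.0]
force: [0.3, 0.2, -1.1]
opening: 0.125
gripper_force: 45.0
```

```bash
python3 - <<'E'
from h import *
o=get_obs();print(o["force"],o["opening"]*93)
go((426,277.8,29),.055)
E
```

```text
[ 0.33232707  0.21419007 -1.05610277] 11.642223567501114
from [425.7 276.3 125.6] psi 0.057 t 44.6 -> row [0.043, -0.143, 9.657, 0.002]
```

>>> {"op": "arm_command", "data": {
  "plan": [
    [0, -0.1, 1, 0],
    [0, -0.1, 3, 0],
    [0, -0.1, 5, 0],
    [0, -0.1, 6.5, 0],
    [0, -0.1, 8, 0],
    [0, -0.1, 9, 0],
    [0, -0.1, 9.7, 0],
    [0, -0.1, 9.7, 0],
    [0, -0.1, 9.8, 0]
  ]
}}

```text
t: 45.5
ee_pos: [425.9, 277.7, 27.8]
eef_rot: [-0.0, 1.0, 0.027, 0.0]
force: [-1.1, 1.2, 5.9]
opening: 0.125
gripper_force: 45.0
```

>>> {"op": "arm_command", "data": {
  "plan": [
    [0, 0, 0, 0],
    [0, 0, 0, 0],
    [0, 0, 0, 0],
    [0, 0, -2, 0],
    [0, 0, -5, 0],
    [0, 0, -8, 0],
    [0, 0, -10, 0],
    [0, 3, -10, 0],
    [0, 5, -10, 0],
    [0, 5, -10, 0],
    [0, 5, -10, 0]
  ],
  "fingers": 0.27
}}

```text
t: 46.6
ee_pos: [428.4, 227.8, 127.8]
eef_rot: [-0.0, 1.0, 0.027, 0.0]
force: [0.8, 0.6, -0.3]
opening: 0.269
gripper_force: 0.0
```

```bash
python3 - <<'E'
from h import *
im=camera("top"); S=camera("side")
hsv=cv2.cvtColor(im,cv2.COLOR_BGR2HSV)
print(cart("white",im))
for d in blobs(im,"o",262,190,24,35,amin=100,rng=((3,110,80),(21,255,255)))[:4]: print(d["area"],plane("top",d["c"],25))
print([(d["area"],d["c"]) for d in blobs(S,"orange",285,210,50,60)[:3]])
go((471,110.7,27),0.1)
crop("top",220,175,100,75,7,"pics/t10.png",im)
E
```

```text
[([470.8, 110.7], 679)]
1763.5 [498.62105532 108.30244729  25.        ]
1692.5 [442.21653085 115.19308685  25.        ]
[(3898.0, array([303.11853027, 241.86697388])), (1277.0, array([323.5366333 , 249.53366394]))]
from [428.2 228.3 127.6] psi 0.055 t 46.7 -> row [3.626, 11.977, 10.063, -0.045]
```

View pics/t10.png

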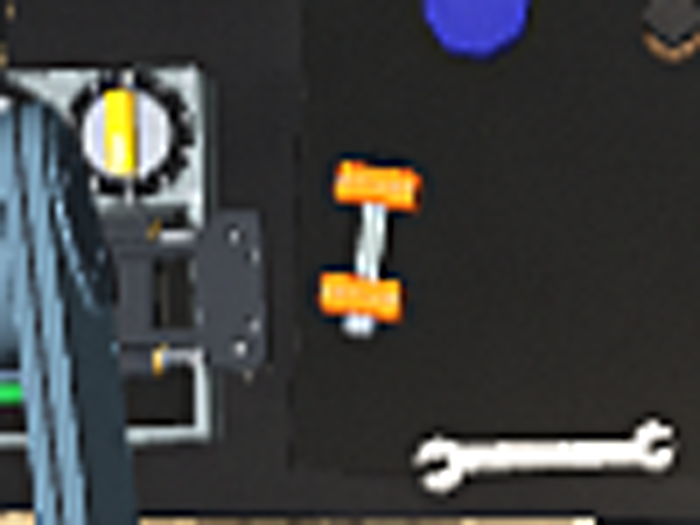

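>>> {"op": "arm_command", "data": {
  "plan": [
    [1, 4, 0, 0.05],
    [2.5, 8, 0, 0.1],
    [3.6, 11.9, 0, 0.18],
    [3.6, 11.9, 2, 0.18],
    [3.6, 11.9, 4, 0.18],
    [3.6, 11.9, 6, 0.18],
    [3.6, 11.9, 8, 0.18],
    [3.6, 11.9, 9, 0.18],
    [3.6, 11.9, 10.1, 0.18],
    [3.6, 11.9, 10.1, 0.18],
    [3.6, 11.9, 10.1, 0.18]
  ],
  "fingers": 0.35
}}

```text
t: 47.8
ee_pos: [471.0, 111.1, 26.9]
eef_rot: [-0.0, 0.998, -0.062, 0.0]
force: [-0.4, 0.9, 0.4]
opening: 0.352
gripper_force: 0.0
```

>>> {"op": "arm_command", "data": {
  "plan": [
    [0, 0, 0, 0],
    [0, 0, 0, 0],
    [0, 0, 0, 0],
    [0, 0, 0, 0],
    [0, 0, 0, 0],
    [0, 0, 0, 0]
  ],
  "fingers": 0
}}

```text
t: 48.4
ee_pos: [471.1, 110.8, 27.2]
eef_rot: [0.0, 0.998, -0.063, 0.0]
force: [-1.1, -1.5, 5.6]
opening: 0.123
gripper_force: 45.0
```

```bash
python3 - <<'E'
from h import *
o=get_obs();print(o["force"],o["opening"]*93,o["moment"],o["gripper_force"])
go((455,-20,100),-1.6)
E
```

```text
[-1.05894949 -1.5187563   5.57823992] 11.470627607380443 [-0.12566226  0.1662888   0.02617238] 45.001686215400696
from [471.1 110.8  27.2] psi -0.125 t 48.4 -> row [0.04, 13.177, -7.283, 1.475]
```

>>> {"op": "arm_command", "data": {
  "plan": [
    [0, 0, -2, 0],
    [0, 0, -4, 0],
    [0, 0, -7.3, 0.05],
    [0, 3, -7.3, 0.2],
    [0, 6, -7.3, 0.35],
    [0, 9, -7.3, 0.5],
    [0, 12, -7.3, 0.65],
    [0, 13.2, -7.3, 0.8],
    [0, 13.2, -7.3, 0.95],
    [0, 13.2, -7.3, 1.1],
    [0, 13.2, -7.3, 1.25],
    [0, 13.2, -7.3, 1.4],
    [0, 13.2, -7.3, 1.47],
    [0, 13.2, -7.3, 1.47],
    [0, 13.2, -7.3, 1.47],
    [0, 13.2, -7.3, 1.47]
  ]
}}

```text
t: 50.0
ee_pos: [454.1, -20.0, 99.5]
eef_rot: [-0.0, -0.699, 0.715, 0.0]
force: [0.2, 0.0, -1.8]
opening: 0.123
gripper_force: 45.0
```

>>> {"op": "arm_command", "data": {
  "plan": [
    [0, 0, 2, 0],
    [0, 0, 3.4, 0],
    [1, 0, 3.4, 0],
    [1.8, 0, 3.4, 0],
    [2.1, 0, 3.4, 0],
    [2.4, 0, 3.4, 0],
    [2.7, 0, 3.4, 0],
    [3.0, 0, 3.4, 0],
    [3.3, 0, 3.4, 0],
    [3.5, 0, 3.4, 0],
    [3.7, 0, 3.4, 0],
    [3.7, 0, 3.4, 0]
  ]
}}

```text
t: 51.2
ee_pos: [453.3, -56.6, 65.7]
eef_rot: [0.0, -0.698, 0.716, 0.0]
force: [0.6, 5.2, -0.2]
opening: 0.122
gripper_force: 45.0
```

>>> {"op": "arm_command", "data": {
  "plan": [
    [0.2, 0, 0, 0],
    [0.4, 0, 0, 0],
    [0.4, 0, 0, 0],
    [0.4, 0, 0, 0]
  ]
}}

```text
t: 51.6
ee_pos: [453.3, -60.1, 65.7]
eef_rot: [0.001, -0.698, 0.716, 0.0]
force: [1.8, 6.5, 0.5]
opening: 0.123
gripper_force: 45.0
```

>>> {"op": "arm_command", "data": {
  "plan": [
    [0.2, 0, 0, 0],
    [0.4, 0, 0, 0],
    [0.5, 0, 0, 0],
    [0.5, 0, 0, 0]
  ]
}}

```text
t: 52.0
ee_pos: [453.7, -60.6, 65.7]
eef_rot: [0.004, -0.697, 0.717, 0.003]
force: [8.3, 27.9, 2.9]
opening: 0.126
gripper_force: 45.1
```

>>> {"op": "arm_command", "data": {
  "plan": [
    [-2, 0, 0, 0],
    [-4.4, 0, -1, 0],
    [-4.4, 0, -3, -0.15],
    [-4.4, 0, -3, -0.3],
    [-4.4, 0, -3, -0.45],
    [-4.4, 0, -3, -0.6],
    [-4.4, 0, -3, -0.75],
    [-4.4, 0, -3, -0.9],
    [-4.4, 0, -3, -1.05],
    [-4.4, 0, -3, -1.2],
    [-4.4, 0, -3, -1.35],
    [-4.4, 0, -3, -1.5],
    [-4.4, 0, -3, -1.65],
    [-4.4, 0, -3, -1.8],
    [-4.4, 0, -3, -1.95],
    [-4.4, 0, -3, -2.1],
    [-4.4, 0, -3, -2.25],
    [-4.4, 0, -3, -2.4],
    [-4.4, 0, -3, -2.55],
    [-4.4, 0, -3, -2.7]
  ]
}}

```text
t: 54.0
ee_pos: [454.1, -22.5, 95.6]
eef_rot: [0.0, 0.85, 0.528, -0.0]
force: [-0.2, -1.1, -1.6]
opening: 0.125
gripper_force: 45.0
```

```bash
python3 - <<'E'
from h import *
go((455,-20,66),1.53)
E
```

```text
from [454.1 -22.5  95.6] psi 1.111 t 54.0 -> row [0.263, -0.026, 2.964, -0.419]
```

>>> {"op": "arm_command", "data": {
  "plan": [
    [0.2, 0, 0, -0.15],
    [0.2, 0, 0, -0.3],
    [0.2, 0, 1.5, -0.42],
    [0.2, 0, 3, -0.42],
    [0.2, 0, 3, -0.42],
    [0.2, 0, 3, -0.42]
  ]
}}

```text
t: 54.6
ee_pos: [454.9, -20.5, 65.7]
eef_rot: [-0.0, 0.723, 0.691, -0.0]
force: [-0.6, 0.2, -1.3]
opening: 0.122
gripper_force: 45.0
```

>>> {"op": "arm_command", "data": {
  "plan": [
    [-1, 0, 0, 0],
    [-1.8, 0, 0, 0],
    [-2.1, 0, 0, 0],
    [-2.4, 0, 0, 0],
    [-2.7, 0, 0, 0],
    [-3.0, 0, 0, 0],
    [-3.3, 0, 0, 0],
    [-3.6, 0, 0, 0],
    [-3.7, 0, 0, 0],
    [-3.7, 0, 0, 0]
  ]
}}

```text
t: 55.6
ee_pos: [453.3, -56.8, 65.6]
eef_rot: [-0.0, 0.723, 0.691, 0.0]
force: [0.6, 4.7, -0.3]
opening: 0.126
gripper_force: 45.0
```

>>> {"op": "arm_command", "data": {
  "plan": [
    [-0.2, 0, 0, 0],
    [-0.4, 0, 0, 0],
    [-0.4, 0, 0, 0],
    [-0.4, 0, 0, 0]
  ]
}}

```text
t: 56.0
ee_pos: [453.1, -59.7, 65.6]
eef_rot: [-0.001, 0.723, 0.69, 0.001]
force: [1.6, 9.7, 0.6]
opening: 0.123
gripper_force: 45.0
```

>>> {"op": "arm_command", "data": {
  "plan": [
    [-0.2, 0, 0, 0],
    [-0.4, 0, 0, 0],
    [-0.4, 0, 0, 0],
    [-0.4, 0, 0, 0]
  ]
}}

```text
t: 56.4
ee_pos: [453.1, -59.9, 65.6]
eef_rot: [-0.003, 0.724, 0.69, 0.003]
force: [6.4, 27.4, 3.0]
opening: 0.126
gripper_force: 45.0
```

```bash
python3 - <<'E'
from h import *
go((429,227.9,125),.055)
E
```

```text
from [453.1 -59.9  65.6] psi 1.523 t 56.4 -> row [28.633, -3.788, -5.938, 1.468]
```

>>> {"op": "arm_command", "data": {
  "plan": [
    [2, 0, 0, 0],
    [4, 0, -1, 0],
    [5, -0.5, -5, 0.15],
    [8, -1, -6, 0.3],
    [12, -1.5, -6, 0.45],
    [16, -2, -6, 0.6],
    [20, -3, -6, 0.75],
    [24, -3.7, -6, 0.9],
    [28, -3.7, -6, 1.05],
    [29.2, -3.8, -6, 1.2],
    [29.2, -3.8, -6, 1.35],
    [29.2, -3.8, -6, 1.47],
    [29.2, -3.8, -6, 1.47],
    [29.2, -3.8, -6, 1.47],
    [29.2, -3.8, -6, 1.47]
  ]
}}

```text
t: 57.9
ee_pos: [428.6, 227.9, 125.6]
eef_rot: [0.0, 1.0, 0.028, 0.0]
force: [-0.1, 0.7, -1.3]
opening: 0.122
gripper_force: 45.0
```

```bash
python3 - <<'E'
from h import *
o=get_obs();print(o["force"],o["opening"]*93)
go((429,227.9,28),.055)
E
```

```text
[-0.07652674  0.65128063 -1.3363279 ] 11.355520402527718
from [428.6 227.9 125.6] psi 0.057 t 57.9 -> row [0.043, 0.004, 9.762, 0.002]
```

>>> {"op": "arm_command", "data": {
  "plan": [
    [0, 0, 1, 0],
    [0, 0, 3, 0],
    [0, 0, 5, 0],
    [0, 0, 6.5, 0],
    [0, 0, 8, 0],
    [0, 0, 9, 0],
    [0, 0, 9.7, 0],
    [0, 0, 9.8, 0],
    [0, 0, 9.8, 0]
  ]
}}

```text
t: 58.8
ee_pos: [428.5, 228.2, 27.7]
eef_rot: [0.0, 1.0, 0.028, 0.0]
force: [-0.1, 0.1, -1.1]
opening: 0.123
gripper_force: 45.0
```

>>> {"op": "arm_command", "data": {
  "plan": [
    [0, 0, 0, 0],
    [0, 0, 0, 0],
    [0, 0, 0, 0],
    [0, 0, -2, 0],
    [0, 0, -5, 0],
    [0, 0, -8, 0],
    [0, 0, -10, 0],
    [0, 5, -10, 0],
    [0, 10, -10, 0],
    [0, 15, -10, 0],
    [0, 20, -10, 0],
    [0, 25, -10, 0],
    [0, 25, -10, 0],
    [0, 25, -10, 0],
    [0, 25, -10, 0]
  ],
  "fingers": 0.27
}}

```text
t: 60.3
ee_pos: [441.8, -20.5, 127.5]
eef_rot: [-0.0, 1.0, 0.028, -0.0]
force: [0.5, -1.0, -0.2]
opening: 0.27
gripper_force: 0.0
```

```bash
python3 - <<'E'
from h import *
im=camera("top"); crop("top",140,175,115,75,6,"pics/t11.png",im)
o=np.array([456,279.5]); a=.0553
R=np.array([[np.cos(a),np.sin(a)],[-np.sin(a),np.cos(a)]])
for c,r in(("orange",((3,110,80),(21,255,255))),("green",((45,100,50),(85,255,255))),("white",((0,0,170),(180,50,255)))):
    for d in blobs(im,c,196,206,52,34,amin=300,rng=r)[:3]: print(c,d["area"],R@(plane("top",d["c"],30)[:2]-o))
for c in("blue","red","yellow"):
    d=blobs(im,c,188,184,62,24)[0]
    P=np.array([plane("top",p,71)[:2] for p in d["box"]]); e=max([P[1]-P[0],P[2]-P[1]],key=np.linalg.norm); print(c,d["area"],np.arctan2(e[1],e[0])%np.pi)
go((421.9,374.6,140),.055)
E
```

```text
orange 1883.0 [ -2.87486415 -48.52042992]
orange 1862.0 [-59.36908832 -48.6406098 ]
green 1772.5 [-4.0726555   1.10199049]
green 1663.0 [-60.38672854   3.29962901]
white 2780.0 [-32.3075226   95.78204942]
white 1995.0 [-40.64871189  55.99738738]
white 1352.5 [-1.7121578  55.20916073]
blue 738.0 1.9386828265449108
red 477.5 1.3399241779965805
yellow 779.0 0.08599679559540663
from [441.8 -20.  127.6] psi 0.056 t 60.4 -> row [0.238, -39.514, -1.244, 0.001]
```

View pics/t11.png

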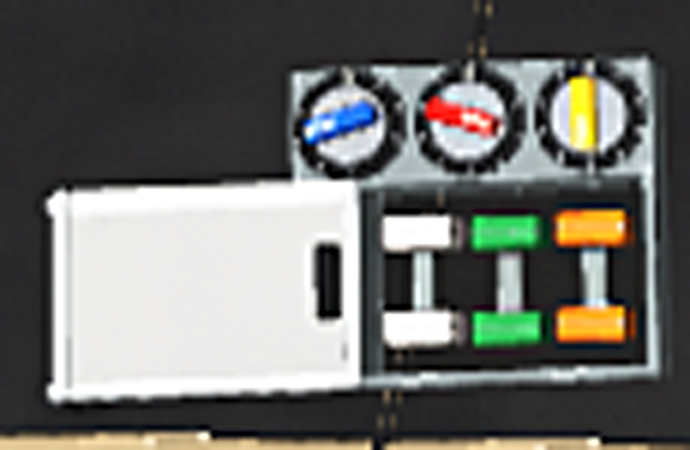

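>>> {"op": "arm_command", "data": {
  "plan": [
    [0, -5, -1.2, 0],
    [0, -10, -1.2, 0],
    [0, -15, -1.2, 0],
    [0, -20, -1.2, 0],
    [0, -25, -1.2, 0],
    [0, -30, -1.2, 0],
    [0, -35, -1.2, 0],
    [0.2, -39.5, -1.2, 0],
    [0.2, -39.5, -1.2, 0],
    [0.2, -39.5, -1.2, 0]
  ],
  "fingers": 0.35,
  "grip_force": 20
}}

```text
t: 61.35
ee_pos: [420.3, 375.2, 139.1]
eef_rot: [0.0, 1.0, 0.03, -0.0]
force: [-0.5, 0.3, -0.6]
opening: 0.353
gripper_force: 0.0
```

>>> {"op": "arm_command", "data": {
  "plan": [
    [0, 0, 2, 0],
    [0, 0, 4, 0],
    [0, 0, 5, 0],
    [0, 0, 6, 0],
    [0, 0, 6, 0],
    [0, 0, 6, 0]
  ]
}}

```text
t: 61.95
ee_pos: [422.8, 372.9, 80.0]
eef_rot: [-0.0, 1.0, 0.027, 0.0]
force: [-0.1, 0.2, 0.9]
opening: 0.351
gripper_force: 0.0
```

>>> {"op": "arm_command", "data": {
  "plan": [
    [0, 0, 0, 0],
    [0, 0, 0, 0],
    [0, 0, 0, 0],
    [0, 0, 0, 0],
    [0, 0, 0, 0],
    [0, 0, 0, 0]
  ],
  "fingers": 0
}}

```text
t: 62.55
ee_pos: [422.8, 373.4, 80.2]
eef_rot: [-0.0, 1.0, 0.027, 0.0]
force: [-0.5, 1.2, 4.2]
opening: 0.125
gripper_force: 20.0
```

>>> {"op": "arm_command", "data": {
  "plan": [
    [0, 1, 0, 0],
    [0, 2.5, 0, 0],
    [0, 4, 0, 0],
    [0, 5.5, 0, 0],
    [0, 7, 0, 0],
    [0, 8.5, 0, 0],
    [0, 10, 0, 0],
    [0, 11.5, 0, 0],
    [0, 13, 0, 0],
    [0, 14.5, 0, 0],
    [0, 15.5, 0, 0],
    [0, 16.5, 0, 0],
    [0, 17.2, 0, 0],
    [0, 17.2, 0, 0],
    [0, 17.2, 0, 0],
    [0, 17.2, 0, 0]
  ]
}}

```text
t: 64.15
ee_pos: [432.0, 204.5, 80.1]
eef_rot: [-0.003, 1.0, 0.026, 0.001]
force: [-1.7, 18.7, 3.2]
opening: 0.128
gripper_force: 20.0
```

```bash
python3 - <<'E'
from h import *
o=get_obs();print(o["force"],o["opening"]*93)
go((520.5,231,140),.055)
E
```

```text
[-1.66984924 18.68307854  3.24709086] 11.862338810802777
from [432.  204.5  80.1] psi 0.053 t 64.2 -> row [8.976, -2.177, -5.989, -0.002]
```

>>> {"op": "arm_command", "data": {
  "plan": [
    [0, -0.4, 0, 0],
    [0, -0.4, 0, 0]
  ]
}}

```text
t: 64.35
ee_pos: [431.9, 205.4, 80.1]
eef_rot: [-0.0, 1.0, 0.028, 0.001]
force: [-0.6, 1.6, 5.9]
opening: 0.126
gripper_force: 20.0
```

>>> {"op": "arm_command", "data": {
  "plan": [
    [0, 0, 0, 0],
    [0, 0, 0, 0],
    [0, 0, 0, 0],
    [0, 0, -3, 0],
    [0, 0, -6, 0],
    [4, -1, -6, 0],
    [9, -2.1, -6, 0],
    [9, -2.1, -6, 0],
    [9, -2.1, -6, 0],
    [9, -2.1, -6, 0]
  ],
  "fingers": 0.35
}}

```text
t: 65.35
ee_pos: [518.9, 230.8, 138.8]
eef_rot: [0.0, 1.0, 0.027, -0.001]
force: [-0.2, -0.5, 0.2]
opening: 0.354
gripper_force: 0.0
```

```bash
python3 - <<'E'
from h import *
go((521.5,231,80),.055)
E
```

```text
from [518.9 230.8 138.8] psi 0.055 t 65.3 -> row [0.259, -0.011, 5.885, -0.0]
```

>>> {"op": "arm_command", "data": {
  "plan": [
    [0.2, 0, 2, 0],
    [0.2, 0, 4, 0],
    [0.2, 0, 5, 0],
    [0.2, 0, 5.9, 0],
    [0.2, 0, 5.9, 0],
    [0.2, 0, 5.9, 0]
  ]
}}

```text
t: 65.95
ee_pos: [522.5, 231.4, 81.2]
eef_rot: [-0.0, 1.0, 0.027, 0.0]
force: [0.2, 0.1, -0.6]
opening: 0.354
gripper_force: 0.0
```

>>> {"op": "arm_command", "data": {
  "plan": [
    [0, 0, 0, 0],
    [0, 0, 0, 0],
    [0, 0, 0, 0],
    [0, 0, 0, 0],
    [0, 0, 0, 0],
    [0, 0, 0, 0]
  ],
  "fingers": 0
}}

```text
t: 66.55
ee_pos: [522.9, 230.0, 81.2]
eef_rot: [0.001, 1.0, 0.028, 0.0]
force: [-0.2, -5.9, 2.9]
opening: 0.129
gripper_force: 20.0
```

>>> {"op": "arm_command", "data": {
  "plan": [
    [0, 0, 0, -0.1],
    [0, 0, 0, -0.2],
    [0, 0, 0, -0.3],
    [0, 0, 0, -0.4],
    [0, 0, 0, -0.5],
    [0, 0, 0, -0.6],
    [0, 0, 0, -0.7],
    [0, 0, 0, -0.8],
    [0, 0, 0, -0.9],
    [0, 0, 0, -1.0],
    [0, 0, 0, -1.1],
    [0, 0, 0, -1.2],
    [0, 0, 0, -1.3],
    [0, 0, 0, -1.4],
    [0, 0, 0, -1.5],
    [0, 0, 0, -1.5],
    [0, 0, 0, -1.5]
  ]
}}

```text
t: 68.25
ee_pos: [520.4, 232.3, 81.2]
eef_rot: [-0.002, 0.713, 0.702, -0.001]
force: [-7.0, 2.3, 7.9]
opening: 0.125
gripper_force: 20.0
```

>>> {"op": "arm_command", "data": {
  "plan": [
    [0, 0, 0, 0],
    [0, 0, 0, 0],
    [0, 0, 0, 0],
    [0, 0, -3, 0],
    [0, 0, -6, 0],
    [-4, 0, -8, 0],
    [-8, 0, -8, 0],
    [-12, 0, -8, 0],
    [-16, 0, -8, 0],
    [-20, 0, -8, 0],
    [-24, 0, -8, 0],
    [-24, 0, -8, 0],
    [-24, 0, -8, 0]
  ],
  "fingers": 0.35
}}

```text
t: 69.55
ee_pos: [518.6, -9.7, 160.6]
eef_rot: [-0.0, 0.714, 0.7, 0.0]
force: [-0.1, 0.3, -0.0]
opening: 0.346
gripper_force: 0.0
```

```bash
python3 - <<'E'
from h import *
o=get_obs();print(o["ee_pos"],o["force"],psi(o))
im=camera("top")
for c in("blue","red","yellow"):
    d=blobs(im,c,188,184,62,24)[0]
    P=np.array([plane("top",p,71)[:2] for p in d["box"]]); e=max([P[1]-P[0],P[2]-P[1]],key=np.linalg.norm); print(c,d["area"],plane("top",d["c"],71),np.arctan2(e[1],e[0])%np.pi)
for d in blobs(im,"k",232,205,18,26,rng=((0,0,0),(180,255,90)))[:3]: print("fin",d["area"],plane("top",d["c"],67))
E
```

```text
[518.6236767   -9.66345952 160.57770799] [-0.05288163  0.29069536 -0.00118947] 1.5518192462143512
blue 738.0 [511.57504236 372.03356061  71.        ] 1.9386781716522299
red 477.5 [519.32962839 310.97100677  71.        ] 1.3872786873397451
yellow 734.0 [519.34160409 231.22552159  71.        ] 1.5392360244012917
fin 992.5 [429.4150667  205.84503169  67.        ]
fin 332.0 [440.7290841  187.20279212  67.        ]
```

```bash
python3 -c "
from bench import *
print(hand_in())"
```

```text
the job is handed in; nothing more can be done
None
```

I handed the job in at about 70 s of the 210 s allowed, and the system returned no verdict. All three cartridges are in the box with both plugs pressed until flush. The camera showed the lid back at its starting shut position and the yellow dial about 1.5 rad off the code.

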